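Pin a load link into its test stand and lock it with an R-clip

ROBOT

A 6-joint arm with a two-finger parallel gripper is mounted at the origin on the work surface; the furniture and walls round the work are solid. World frame = base frame: x ahead of the robot, y to its left, z up, the work surface at z = 0. Lengths are in m, angles in rad, forces in N, time in s.
With the tool pointing down it reaches from about 0.275 to 0.75 m from the base axis. Payload 10.2 kg.
Tool frame: the origin (TCP) lies on the mounting face of the last link; the fingertips stand 173 mm ahead of it and the grasp point (between the pads) lies 155 mm ahead of it; z points along the fingers, y is the direction in which the jaws open and shut (so a half turn about z gives the same grasp; the last joint's range is limited). The gripper opens to 85 mm and grips with 20 to 120 N. Pads are 22 mm wide; open, the fingers measure 114 mm over their backs; the gripper's body (76 mm by 85 mm) begins 54 mm behind the grasp point. The pads swing forward as they close: fully open they stand 13 mm farther back than shut.
Start: joints at [1.073, 0.313, 1.498, -0, 1.331, -0.223], TCP at [0.142, 0.505, 0.405] pointing down, gripper open.
Joint ranges: [-2.94, 2.94], [-0.97, 2.17], [0.19, 2.56], [-1.23, 4.37], [0.02, 3.11], [-2.88, 2.88]. Speed limits (rad/s): [2.39, 2.39, 3.01, 3.14, 3.14, 3.14].

INTERFACE

Orientations are given as a unit quaternion [x, y, z, w].
In Python, from workcell import status, cams, r gives the robot as it stands.
- The arm moves only by the tool play_rows, never from a script. Its argument "series" is a list of rows, each an object of numbers: "dx", "dy", "dz": the shift along the tool's x, y, z in units of 40 mm (1.0 is 40 mm); "ax", "ay", "az": the turn, a rotation vector about the tool's x, y, z in units of 6 degrees (1.0 is 6 degrees); "jaw": the opening in per cent of the stroke, from 0 (shut) to 100 (fully open). In form: [{"dx": .., "dy": .., "dz": .., "ax": .., "ay": .., "az": .., "jaw": ..}, ...]. A call has 1 to 5 rows; each row is the pose to reach, as a shift and turn from the pose commanded when the call began, along the tool's axes at that moment; what a row does not reach only later rows make up. A row lasts 1/10 s, in which the tool goes at most 50 mm and 8.59 degrees, less where a joint would pass 70% of its speed; a pose out of reach is approached as far as the arm can. A call with a gripper value outside its range is refused whole. The fingers move at their own pace and stop on an object; the grip force is fixed at half the most. Time passes only in rows, so rows that repeat a pose let the fingers close. It gives the time, the measured TCP pose, the force and the opening at its end, in the units of the state.
- status.sense(): the state, without advancing time (a new reading comes with each control period).
- cams.camera(name): name is "scene" or "top" or "wrist"; returns a dict with "frame" (384x512x3 uint8, red, green, blue), "z_map" (384x512 float32, m along the optical axis (not along the pixel's ray), 0 where there is no reading), "fx", "fy", "cx", "cy" (pixels), "xyz" and "rotation" of the camera in the world; the wrist camera has in their place "tool_from_camera" (4x4, takes a point from camera to tool coordinates, whose origin is the TCP and whose axes are the flange's). Camera axes: x right, y down, z forward; pixel columns grow to the right and rows downward; lengths in m; the calibration is good to about 2 mm. A picture is of the moment at which its call begins: read the wrist's pose just before it.
- r.job_done(): hands the job in, once; it reports no verdict.
The state is a dict: "time": time; "qpos": joint angles; "joint_velocities": joint speeds; "effort": joint torques, N m; "eef_pos": TCP position; "tcp_rot": TCP orientation; "ft_force": force on the tool from outside, world axes, zero at the start; "ft_torque": the same for the moment, N m; "width": finger opening in m.
Only numpy, scipy, OpenCV 4.12 (cv2) and the standard library are available. Lean on these libraries where they do the work, as an engineer would, in place of code of your own. Each camera call takes 0.05 s, during which the arm holds its last target.

TASK

The clevis pin of the load-link test stand is only part of the way in. Push it fully home, then take the R-clip from its rack and press its straight leg down through the cross-hole in the end of the pin until the bent leg has ridden over the pin and snapped closed round it. Work by feel, without ramming the pin or jamming the clip, and leave the jar, the tape, the screwdriver and the brass weight where they are.

Things in the scene. Friction and masses are not known exactly. Their poses are not given: they have to be found in the camera images.
- test_stand: Load-link test stand: grey base plate on four feet with a dark steel fork; the aluminium load link's eye sits between the fork's cheeks. Origin on the bench, below the middle of the fork; z up, y along the clevis pin, towards its head. Pin axis is 80 mm up; cheek tops 99 mm, fork from y -32 to +29 mm (brass washer included). Link and anchor run to x +104 mm, at most 97 mm high.
- pin_head (a point): Centre of the outer face of the clevis pin's round head (36 mm across, 8 mm thick, +y end of the pin, 80 mm above the bench). Axes as the test stand. Push here towards -y.
- hole_middle (a point): Middle of the pin's cross-hole, on the pin's axis, 76 mm from the head's outer face. Axes as the test stand. Shaft 25 mm thick; round hole, 6.5 mm wide, slightly bevelled, right through. It leans from upright about the pin's axis by an angle of up to 0.5 rad, not measured; a leg that has entered it turns the pin upright (0.1 N m). It is clear of the washer only when the pin is home.
- pin (a joint): Travel of the clevis pin along the stand's y: 0 = home (head against the fork), up to 0.022 m drawn out. Slides stiffly (about 5 N) to a hard stop and stays put. Do not ram it: the fingers must never press it with over 45 N.
- clip_rack: Black rack, 44 x 48 x 40 mm, with two upright slots, 34 mm deep and 7.5 mm wide; the R-clip stands upright in one of them, coil on top, 84 mm above the bench, and lifts straight out. Origin under its centre.
- clip_coil (a point): Centre of the R-clip's coil, where to grip it: red-dipped double coil, 27 mm across in the clip's x-z plane, 12 mm thick along its y. 5 mm wire. z points from the leg tips to the coil. The straight leg is parallel to z, 10.5 mm to the -x side of this point; the bent leg lies on the +x side. The clip may face either way round when seated.
- clip_seat (a point): Point on the middle line of the R-clip's straight leg (5 mm thick, end slightly bevelled), 32.5 mm up from its tip, 10.5 mm towards -x and 45.5 mm below the coil's centre. Axes as the coil. It lies at hole_middle, within a few mm, when the clip is seated. Never press the leg with over 35 N on the outside of the pin; feel for the hole with a few newtons.
- bent_leg (a joint): Springing of the R-clip's bent leg away from the straight leg, rad: 0 = closed. It starts to ride on the pin when the seat point is about 30 mm above the pin's axis, opens to about 0.1 (up to 10 to 18 N of push), pulls the clip down by itself (5 to 10 N) from about 15 mm, and closes round the pin at the seat; pushing on past that meets resistance again.
- sample_jar: White jar with a yellow lid, 68 mm wide, 73 mm high; origin under its centre. Bystander.
- blue_tape: Small roll of blue tape lying flat, 56 mm wide, 19 mm high; origin under its centre. Bystander.
- screwdriver: Red-handled screwdriver lying down, 197 mm long; origin under its middle. Bystander.
- brass_weight: Brass test weight, 38 mm wide, 65 mm high; origin under its centre. Bystander.

How it is judged:
On the way:
1. the clevis pin is pushed fully home in the fork (value of joint pin below 0.0015 m), for 0.2 s.
At the end, for the whole second after the job is handed in: the pin is home (within 1.5 mm); the R-clip's straight leg stands through the cross-hole with its seat point within 5 mm of the hole's middle, coil upwards (within 0.35 rad) and square across the pin (0.2 rad); the bent leg has closed round the pin (under 0.04 rad); the clip is at rest (value of joint pin below 0.0015 m and distance between clip_seat and hole_middle below 0.005 m and angle between the y axis of clip_coil and the y axis of test_stand, either way round below 0.2 rad and angle between clip_coil's own z axis and vertical below 0.35 rad and value of joint bent_leg below 0.04 rad and linear speed of clip below 0.01 m/s); the robot touches nothing.
It fails at once if the pin is rammed: the fingers press on it with more than 45 N (contact force between the fingers and pin above 45 N).
It fails at once if the straight leg is jammed on the outside of the pin: pressed with more than 35 N while its tip is not yet in the hole (contact force between clip and pin above 35 N and z of clip_seat in the frame of hole_middle above 0.0425 m).
It fails at once if the jar, the tape, the screwdriver or the brass weight is shifted by more than 20 mm (distance of any of sample_jar, blue_tape, screwdriver, brass_weight from where it was at the start of the episode above 0.02 m).
It also fails if it takes over 72 s, if anything falls off the work surface, if the arm or the gripper's body presses on something with over 40 N, if the wrist force passes 120 N, or if a joint passes its speed limit or range.

## Working session

There is one attempt and no reset: what is moved stays moved. The work goes in short steps, Python scripts to look and compute and a tool call to move; the robot and the scene stay as the last step left them, time stands still between calls to the robot, and variables do not carry over. Pictures are saved under pics/ and viewed, and the job is handed in when it is done.

Besides the shell and the picture viewer there is one more tool, called as a command line: name --argument value ..., lists and objects as JSON in quotes. play_rows: Moves the arm, as the interface text tells. Its arguments: {"type":"object","properties":{"series":{"type":"array","items":{"type":"object","properties":{"dx":{"type":"number"},"dy":{"type":"number"},"dz":{"type":"number"},"ax":{"type":"number"},"ay":{"type":"number"},"az":{"type":"number"},"jaw":{"type":"number"}}}}},"required":["series"]}

```bash
ls; mkdir -p pics
python3 - <<'E'
from workcell import status, cams, r
import cv2, numpy as np, pickle
s=status.sense()
for k,v in s.items(): print(k,np.round(v,4))
for n in ["scene","top","wrist"]:
    c=cams.camera(n); pickle.dump(c,open(f'pics/{n}0.pkl','wb'))
    cv2.imwrite(f'pics/{n}0.png',c['frame'][:,:,::-1])
    print(n,{k:np.round(v,4) for k,v in c.items() if k not in('frame','z_map')})
E
```

```text
pics
time 0.0
qpos [ 1.0726  0.3134  1.4984  0.      1.331  -0.2234]
joint_velocities [-0.0008  0.0001 -0.0022 -0.0005 -0.0005  0.0007]
effort [-1.70000e-03 -4.12251e+01 -2.59744e+01 -3.00000e-04  4.10000e-03
  0.00000e+00]
eef_pos [0.1424 0.5053 0.4042]
tcp_rot [ 1.370e-01  9.906e-01 -6.000e-04 -2.000e-04]
ft_force [-0.4908  0.1976  1.0228]
ft_torque [ 0.0105 -0.0733 -0.0017]
width 0.0856
scene {'fx': np.float64(355.8127), 'fy': np.float64(355.8127), 'cx': np.float64(256.4469), 'cy': np.float64(186.2227), 'xyz': array([ 0.2388, -0.2743,  0.7483]), 'rotation': array([ 0.8882, -0.2981,  0.1103, -0.3317])}
top {'fx': np.float64(454.5818), 'fy': np.float64(454.5818), 'cx': np.float64(260.1601), 'cy': np.float64(189.069), 'xyz': array([0.4481, 0.1675, 1.2713]), 'rotation': array([ 0.7113, -0.7006,  0.0316, -0.0462])}
wrist {'fx': np.float64(269.4293), 'fy': np.float64(269.4293), 'cx': np.float64(252.6769), 'cy': np.float64(190.7309), 'tool_from_camera': array([[-8.000e-04, -9.587e-01, -2.843e-01,  7.230e-02],
       [ 1.000e+00, -8.000e-04,  1.000e-04, -8.000e-04],
       [-4.000e-04, -2.843e-01,  9.587e-01,  2.990e-02],
       [ 0.000e+00,  0.000e+00,  0.000e+00,  1.000e+00]])}
```

View pics/scene0.png

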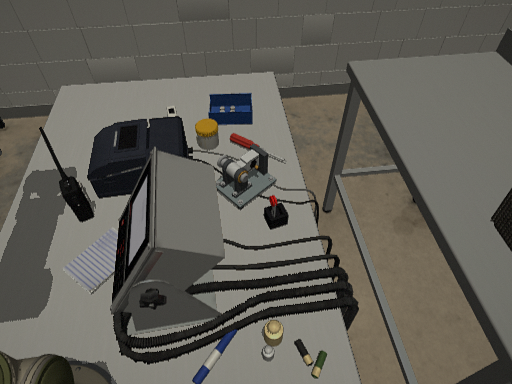

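View pics/top0.png

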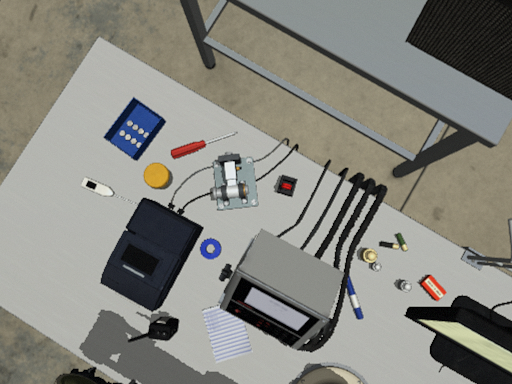

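View pics/wrist0.png

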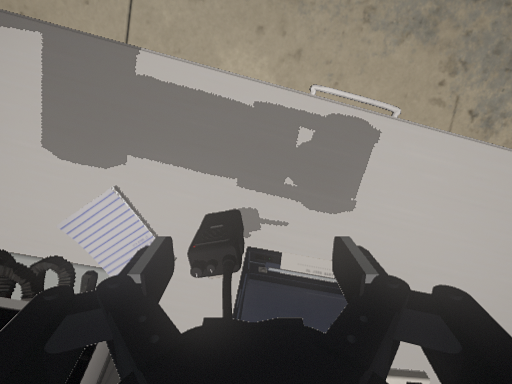

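```bash
cat > h.py <<'E'
import numpy as np, cv2, pickle
from scipy.spatial.transform import Rotation as R
def cloud(c,T=None):
    z=c['z_map']; v,u=np.mgrid[:z.shape[0],:z.shape[1]]
    P=np.stack([(u-c['cx'])/c['fx']*z,(v-c['cy'])/c['fy']*z,z],-1)
    if T is None: Rm=R.from_quat(c['rotation']).as_matrix(); t=np.array(c['xyz'])
    else: Rm=T[:3,:3]; t=T[:3,3]
    W=P@Rm.T+t; W[z==0]=np.nan
    return W
def wristT(c,s):
    T=np.eye(4);T[:3,:3]=R.from_quat(s['tcp_rot']).as_matrix();T[:3,3]=s['eef_pos']
    return T@np.array(c['tool_from_camera'])
def ray(c,u,v,z=None,T=None):
    if T is None: Rm=R.from_quat(c['rotation']).as_matrix(); o=np.array(c['xyz'])
    else: Rm=T[:3,:3]; o=T[:3,3]
    d=Rm@np.array([(u-c['cx'])/c['fx'],(v-c['cy'])/c['fy'],1.])
    if z is None: return o,d
    return o+d*(z-o[2])/d[2]
E
python3 - <<'E'
from h import *
t=pickle.load(open('pics/top0.pkl','rb')); W=cloud(t)
s=pickle.load(open('pics/scene0.pkl','rb')); V=cloud(s)
def cr(c,x0,y0,x1,y1,n,k): cv2.imwrite(n,cv2.resize(c['frame'][y0:y1,x0:x1,::-1],None,fx=k,fy=k,interpolation=cv2.INTER_CUBIC))
cr(t,150,120,310,270,'pics/top_c.png',5)
cr(s,180,100,310,240,'pics/scene_c.png',4)
for u,v in [(20,200),(120,330),(60,180),(440,350)]: print(W[v,u])
for n,(u,v) in dict(jar=(156,176),tape=(205,245),sd=(187,150),rack=(287,186),pin=(230,190),box=(280,270)).items(): print(n,W[v,u].round(4))
for n,(u,v) in dict(jar=(206,127),rack=(275,215),coil=(273,202)).items(): print(n,V[v,u].round(4))
E
```

```text
[0.54741392 0.87444039 0.00226687]
[ 1.94880687e-01  5.72339768e-01 -6.39126240e-05]
[0.60621054 0.76458291 0.00077123]
[ 0.16384072 -0.28932099  0.01714686]
jar [0.6115 0.4723 0.0735]
tape [0.4299 0.3425 0.0244]
sd [0.6918 0.3999 0.0289]
rack [0.5873 0.123  0.0917]
pin [0.574  0.2712 0.0979]
box [0.3817 0.1429 0.2608]
jar [0.6103 0.4647 0.0746]
rack [0.5897 0.1161 0.0359]
coil [0.581  0.1163 0.0941]
```

View pics/top_c.png

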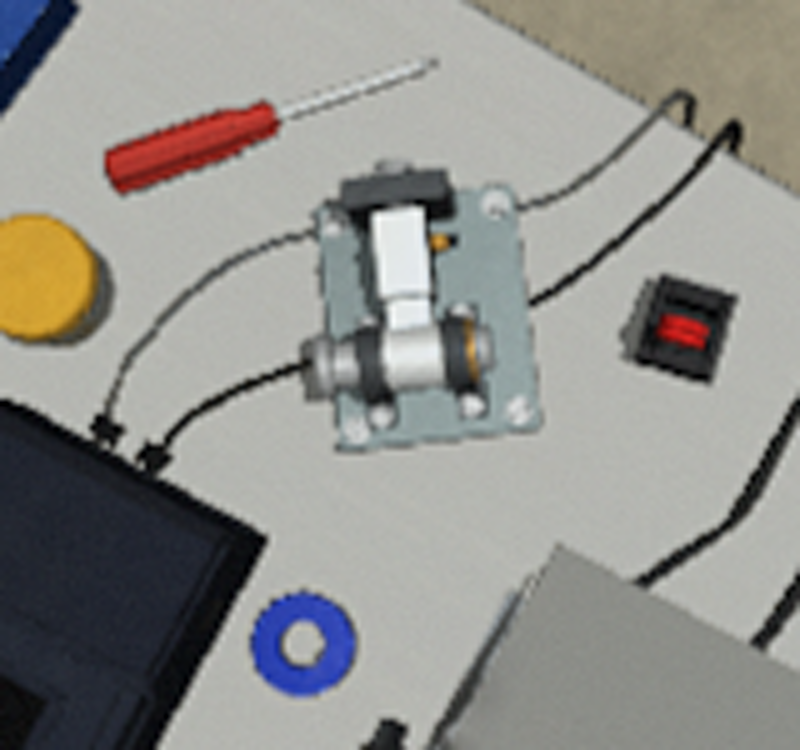

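View pics/scene_c.png

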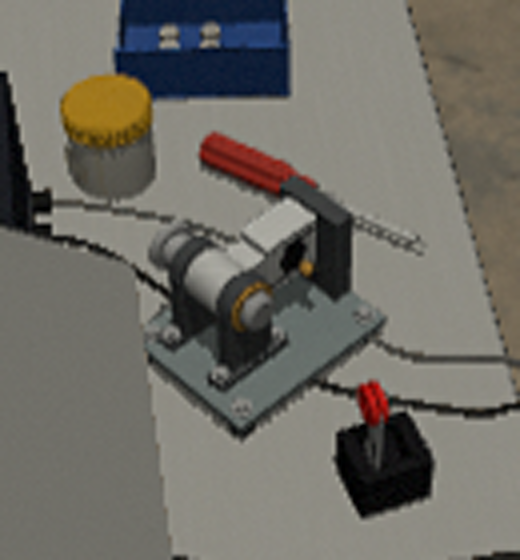

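Run:
```python
from h import *
for n in ['top','scene']:
    c=pickle.load(open(f'pics/{n}0.pkl','rb')); W=cloud(c)
    # plate: greenish grey, z 0.01-0.03
    hsv=cv2.cvtColor(c['frame'],cv2.COLOR_RGB2HSV)
    near=(abs(W[...,0]-.59)<.14)&(abs(W[...,1]-.26)<.12)
    for lo,hi in [(0.005,0.035),(0.06,.12)]:
        m=near&(W[...,2]>lo)&(W[...,2]<hi); print(n,lo,m.sum(), np.round(np.nanpercentile(W[m],[2,50,98],axis=0),3).tolist())
    m=near&(W[...,2]>.006)&(W[...,2]<.035)&(hsv[...,0]>70)&(hsv[...,0]<110)&(hsv[...,1]>20)
    z=np.median(W[m][:,2]); print('plate z',z)
    vv,uu=np.nonzero(m)
    P=np.array([ray(c,u,v,z)[:2] for u,v in zip(uu,vv)],np.float32)
    print(cv2.minAreaRect(P))
    red=(hsv[...,1]>150)&((hsv[...,0]<8)|(hsv[...,0]>172))&(abs(W[...,0]-.59)<.06)&(abs(W[...,1]-.12)<.06)
    vv,uu=np.nonzero(red);P=W[red]; print('red',len(P),P.mean(0),P.min(0),P.max(0))
    Q=np.array([ray(c,u,v,.09)[:2] for u,v in zip(uu,vv)],np.float32);print(cv2.minAreaRect(Q))
```

```text
top 0.005 1691 [[0.471, 0.149, 0.005], [0.612, 0.254, 0.02], [0.72, 0.375, 0.031]]
top 0.06 980 [[0.463, 0.23, 0.065], [0.585, 0.273, 0.095], [0.67, 0.362, 0.112]]
plate z 0.02065433206877154
((0.574052095413208, 0.2722285985946655), (0.1659468561410904, 0.23744624853134155), 68.47357177734375)
red 53 [0.58839576 0.12558052 0.08520558] [0.57944606 0.11027352 0.0356357 ] [0.60158618 0.13740902 0.10134307]
((0.587946891784668, 0.12582603096961975), (0.02558937668800354, 0.014157268218696117), 72.22066497802734)
scene 0.005 1338 [[0.532, 0.145, 0.006], [0.595, 0.237, 0.02], [0.709, 0.375, 0.033]]
scene 0.06 1024 [[0.551, 0.226, 0.062], [0.59, 0.263, 0.092], [0.669, 0.315, 0.1]]
plate z 0.01952614885211923
((0.6054083704948425, 0.23047702014446259), (0.13737602531909943, 0.17655426263809204), 6.909803867340088)
red 62 [0.58578153 0.1232921  0.08786957] [0.57047083 0.11241713 0.01509484] [0.5933966  0.13616442 0.09751529]
((0.5683571100234985, 0.1019720584154129), (0.08141034841537476, 0.016574086621403694), 51.60873031616211)
```

play_rows --series '[{"dx": -1,"dy": -0.4,"dz": -1.2},{"dx": -2.2,"dy": -0.7,"dz": -1.2},{"dx": -3.4,"dy": -1.1,"dz": -1.2},{"dx": -4.6,"dy": -1.5,"dz": -1.2},{"dx": -5.8,"dy": -1.9,"dz": -1.2}]'

```text
invalid input at $.series[0]: expected keys dx, dy, dz, ax, ay, az, jaw
```

play_rows --series '[{"dx": -1,"dy": -0.4,"dz": -1.2,"ax": 0,"ay": 0,"az": 0,"jaw": 100},{"dx": -2.2,"dy": -0.7,"dz": -1.2,"ax": 0,"ay": 0,"az": 0,"jaw": 100},{"dx": -3.4,"dy": -1.1,"dz": -1.2,"ax": 0,"ay": 0,"az": 0,"jaw": 100},{"dx": -4.6,"dy": -1.5,"dz": -1.2,"ax": 0,"ay": 0,"az": 0,"jaw": 100},{"dx": -5.8,"dy": -1.9,"dz": -1.2,"ax": 0,"ay": 0,"az": 0,"jaw": 100}]'

```text
time: 0.65
eef_pos: [0.3368, 0.3744, 0.4527]
tcp_rot: [0.137, 0.991, 0.0, 0.0]
ft_force: [0.7, 1.1, 0.7]
width: 0.0852
```

play_rows --series '[{"dx": -1.2,"dy": -0.4,"dz": 0,"ax": 0,"ay": 0,"az": -0.7,"jaw": 100},{"dx": -2.4,"dy": -0.8,"dz": 0,"ax": 0,"ay": 0,"az": -1.4,"jaw": 100},{"dx": -3.6,"dy": -1.2,"dz": 0,"ax": 0,"ay": 0,"az": -2.1,"jaw": 100},{"dx": -4.8,"dy": -1.6,"dz": 0,"ax": 0,"ay": 0,"az": -2.6,"jaw": 50},{"dx": -6,"dy": -2.1,"dz": 0,"ax": 0,"ay": 0,"az": -2.6,"jaw": 0}]'

```text
time: 1.15
eef_pos: [0.5418, 0.2311, 0.4524]
tcp_rot: [0.0, 1.0, 0.0, -0.0]
ft_force: [0.4, 0.8, -0.1]
width: 0.0591
```

```bash
cat > look.py <<'E'
import sys
from workcell import status, cams
from h import *
def look(name,cam='wrist',crop=None,k=1):
    s=status.sense(); c=cams.camera(cam); c['s']=s
    pickle.dump(c,open(f'pics/{name}.pkl','wb'))
    im=c['frame'][:,:,::-1]
    if crop: x0,y0,x1,y1=crop; im=cv2.resize(im[y0:y1,x0:x1],None,fx=k,fy=k,interpolation=cv2.INTER_CUBIC)
    cv2.imwrite(f'pics/{name}.png',im); return s,c
if __name__=='__main__':
    a=sys.argv; cr=tuple(map(int,a[3].split(','))) if len(a)>3 else None
    s,c=look(a[1],a[2] if len(a)>2 else 'wrist',cr,float(a[4]) if len(a)>4 else 1)
    print(np.round(s['time'],2),np.round(s['eef_pos'],4),np.round(s['tcp_rot'],4),np.round(s['qpos'],3),np.round(s['ft_force'],1),s['width'])
E
python3 look.py w1
```

```text
1.15 [0.5418 0.2311 0.4524] [ 5.e-04  1.e+00  0.e+00 -2.e-04] [ 0.204  0.431  1.207  0.     1.504 -1.365] [ 0.4  0.8 -0.1] 0.05907867621448125
```

View pics/w1.png

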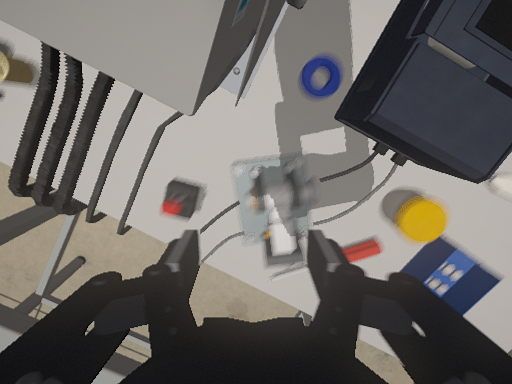

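play_rows --series '[{"dx": -1.3,"dy": -0.5,"dz": 1.0,"ax": 0,"ay": 0,"az": 0,"jaw": 0},{"dx": -1.3,"dy": -0.5,"dz": 2.0,"ax": 0,"ay": 0,"az": 0,"jaw": 0},{"dx": -1.3,"dy": -0.5,"dz": 2.0,"ax": 0,"ay": 0,"az": 0,"jaw": 0},{"dx": -1.3,"dy": -0.5,"dz": 2.0,"ax": 0,"ay": 0,"az": 0,"jaw": 0}]'

```text
time: 1.6
eef_pos: [0.592, 0.2126, 0.3728]
tcp_rot: [0.001, 1.0, -0.0, -0.001]
ft_force: [-0.3, 0.4, 0.7]
width: -0.0004
```

```bash
python3 look.py w2 wrist 100,60,400,280 2.6
```

```text
1.6 [0.592  0.2126 0.3728] [ 1.3e-03  1.0e+00 -1.0e-04 -9.0e-04] [ 0.159  0.568  1.201  0.     1.375 -1.409] [-0.3  0.4  0.7] -0.0003511186351612751
```

View pics/w2.png

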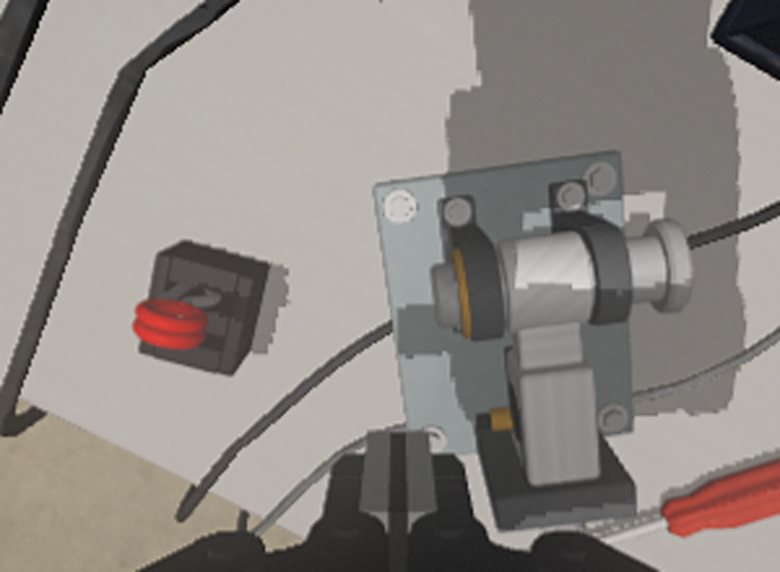

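Run:
```python
from h import *
c=pickle.load(open('pics/w2.pkl','rb')); T=wristT(c,c['s']); W=cloud(c,T)
f=lambda u,v,z: ray(c,100+u/2.6,60+v/2.6,z,T).round(4)
A,B,C=f(375,185,.02),f(619,151,.02),f(632,432,.02); print('plate',A,B,C, np.degrees(np.arctan2(*(B-A)[[0,1]])), np.degrees(np.arctan2(*(B-C)[[1,0]])))
# pin shaft/eye silhouettes: highest points per world y column
m=(W[...,2]>.085)&(W[...,2]<.12)&(abs(W[...,0]-.575)<.03)&(W[...,1]>.19)&(W[...,1]<.38)
P=W[m]; print(len(P))
for y in np.arange(.2,.36,.005):
    q=P[abs(P[:,1]-y)<.0025]
    if len(q)>3:
        t=q[:,2]>np.percentile(q[:,2],98)-.002
        print(y.round(3),len(q),q[:,2].max().round(4),q[t,0].mean().round(4), q[:,0].min().round(3),q[:,0].max().round(3))
for n,(u,v) in dict(head_mid=(675,250),shaft=(645,255),eye=(545,260),cheekR=(605,235),end=(447,275),endtop=(455,268),headR=(690,265),coil=(170,308),rack=(230,265)).items():
    print(n,W[int(60+v/2.6),int(100+u/2.6)].round(4))
```

```text
plate [0.5416 0.2021 0.02  ] [0.5272 0.311  0.02  ] [0.6629 0.3292 0.02  ] -7.532601400947348 -172.36111065959633
3659
0.225 62 0.0942 0.5767 0.566 0.588
0.23 127 0.0949 0.5778 0.561 0.589
0.235 179 0.1008 0.5751 0.558 0.592
0.24 197 0.1017 0.5765 0.558 0.594
0.245 198 0.1009 0.5755 0.558 0.594
0.25 168 0.1002 0.5769 0.558 0.593
0.255 203 0.1007 0.5739 0.557 0.605
0.26 287 0.1 0.575 0.557 0.605
0.265 276 0.0998 0.576 0.556 0.605
0.27 288 0.1004 0.5764 0.555 0.605
0.275 289 0.1002 0.5778 0.554 0.605
0.28 240 0.1002 0.5797 0.552 0.605
0.285 233 0.1011 0.5694 0.552 0.604
0.29 200 0.1007 0.5694 0.551 0.588
0.295 100 0.1009 0.5708 0.557 0.587
0.3 123 0.0948 0.568 0.557 0.579
0.305 143 0.0957 0.5664 0.551 0.579
0.31 243 0.1002 0.5667 0.55 0.583
0.315 103 0.0996 0.5669 0.551 0.583
head_mid [0.559  0.3097 0.0965]
shaft [0.5618 0.3018 0.0907]
eye [0.5629 0.2643 0.0948]
cheekR [0.5542 0.286  0.091 ]
end [0.5686 0.2295 0.0891]
endtop [0.5656 0.2327 0.0951]
headR [0.5634 0.3151 0.0981]
coil [0.5837 0.1232 0.078 ]
rack [0.5754 0.1355 0.0277]
```

Run:
```python
from h import *
c=pickle.load(open('pics/w2.pkl','rb')); T=wristT(c,c['s']); W=cloud(c,T)
a=np.radians(7.55); ex=np.array([np.cos(a),np.sin(a)]); ey=np.array([-np.sin(a),np.cos(a)])
O=np.array([.5725,.2625])
sx=(W[...,:2]-O)@ex; sy=(W[...,:2]-O)@ey; z=W[...,2]
m=(z>.075)&(z<.12)&(abs(sx)<.03)&(abs(sy)<.08)
for y in np.arange(-.045,.07,.002):
    q=m&(abs(sy-y)<.001)
    if q.sum()>3:
        zz=z[q]; t=zz>.085
        print(round(y*1e3),q.sum(),'zmax %.1f'%(np.percentile(zz,97)*1e3),'x %.1f..%.1f'%(sx[q].min()*1e3,sx[q].max()*1e3))
# head outer edge & shaft end via rays at z=.0.. 
f=lambda u,v,zz:(lambda p:(np.round((p[:2]-O)@ex*1e3,1),np.round((p[:2]-O)@ey*1e3,1)))(ray(c,100+u/2.6,60+v/2.6,zz,T))
print('head rim top',f(675,222,.08),f(692,265,.08),f(690,305,.08),f(672,312,.08)); print('end',f(432,280,.08),f(462,325,.08)); print('washer',f(454,250,.08))
```

```text
-37 52 zmax 93.1 x -10.8..12.0
-35 51 zmax 94.1 x -11.2..12.2
-33 52 zmax 93.7 x -11.1..11.0
-31 52 zmax 93.7 x -11.2..11.4
-29 75 zmax 98.5 x -15.7..17.4
-27 77 zmax 98.8 x -16.0..16.7
-25 87 zmax 99.9 x -17.9..17.9
-23 83 zmax 100.5 x -17.8..18.5
-21 82 zmax 100.4 x -17.9..18.0
-19 83 zmax 100.2 x -17.8..17.4
-17 83 zmax 100.2 x -18.0..18.3
-15 82 zmax 100.1 x -17.8..18.4
-13 33 zmax 98.9 x -16.0..13.8
-11 108 zmax 98.7 x -16.4..17.8
-9 108 zmax 99.1 x -16.6..29.8
-7 104 zmax 99.5 x -16.5..29.4
-5 106 zmax 99.0 x -16.6..29.6
-3 105 zmax 98.9 x -16.6..29.7
-1 106 zmax 99.2 x -16.7..29.8
1 99 zmax 99.1 x -16.6..29.3
3 104 zmax 99.1 x -16.7..29.7
5 102 zmax 98.9 x -16.7..29.7
7 109 zmax 99.1 x -16.7..30.0
9 107 zmax 99.2 x -16.7..29.6
11 102 zmax 99.1 x -16.5..29.9
13 103 zmax 99.0 x -16.5..29.8
15 88 zmax 99.0 x -16.8..29.9
17 69 zmax 98.9 x -16.7..16.3
19 26 zmax 97.9 x -17.0..16.8
21 156 zmax 100.3 x -18.0..18.8
23 87 zmax 100.0 x -17.8..18.7
25 83 zmax 100.2 x -17.5..16.8
27 82 zmax 100.2 x -17.9..18.0
29 96 zmax 100.1 x -18.0..18.5
31 72 zmax 100.4 x -17.7..18.1
33 7 zmax 98.2 x -11.7..14.3
35 48 zmax 94.2 x -11.4..10.9
37 52 zmax 94.2 x -11.3..11.4
39 49 zmax 93.8 x -11.3..11.8
41 54 zmax 94.0 x -11.5..12.3
43 55 zmax 93.9 x -11.4..12.9
45 70 zmax 95.4 x -13.2..16.3
47 162 zmax 98.8 x -16.6..17.9
49 91 zmax 99.7 x -16.5..16.6
51 66 zmax 99.4 x -16.5..17.2
53 60 zmax 99.0 x -16.7..17.4
head rim top (np.float64(-14.0), np.float64(55.5)) (np.float64(3.2), np.float64(61.5)) (np.float64(18.8), np.float64(60.5)) (np.float64(20.7), np.float64(53.6))
end (np.float64(-4.3), np.float64(-36.9)) (np.float64(14.9), np.float64(-27.5))
washer (np.float64(-14.6), np.float64(-27.3))
```

Run:
```python
from h import *
c=pickle.load(open('pics/w2.pkl','rb')); T=wristT(c,c['s']); W=cloud(c,T)
hsv=cv2.cvtColor(c['frame'],cv2.COLOR_RGB2HSV)
near=(abs(W[...,0]-.59)<.06)&(abs(W[...,1]-.12)<.06)
red=(hsv[...,1]>150)&((hsv[...,0]<8)|(hsv[...,0]>172))&near
P=W[red]; z=P[:,2]; print(red.sum(),np.percentile(z,[1,50,99]))
t=P[z>.075]; print('top pts',t.mean(0)); print(cv2.minAreaRect(t[:,:2].astype(np.float32)))
top=P[z>z.max()-.008]; print(cv2.minAreaRect(top[:,:2].astype(np.float32)),top.mean(0))
C=np.cov(t[:,:2].T); w,v=np.linalg.eigh(C); print(w,v)
r=near&(W[...,2]>.034)&(W[...,2]<.046)&(hsv[...,2]<110)
Q=W[r]; print('rack top',r.sum(),Q.mean(0)); print(cv2.minAreaRect(Q[:,:2].astype(np.float32)))
x0,y0=140,140
cv2.imwrite('pics/w2r.png',cv2.resize(c['frame'][140:215,140:215,::-1],None,fx=8,fy=8,interpolation=cv2.INTER_CUBIC))
```

```text
310 [0.04096371 0.09561712 0.09890803]
top pts [0.58702595 0.12663125 0.09316048]
((0.5874642729759216, 0.12604109942913055), (0.022826720029115677, 0.011378825642168522), 71.92195129394531)
((0.5874210596084595, 0.12591883540153503), (0.0218143779784441, 0.01136726513504982), 71.82760620117188) [0.5873947  0.12643278 0.09606555]
[9.96686097e-06 3.49040071e-05] [[-0.93894656  0.344063  ]
 [ 0.344063    0.93894656]]
rack top 996 [0.59365008 0.12690105 0.0404228 ]
((0.5961095094680786, 0.1218748539686203), (0.043274831026792526, 0.04870280995965004), 74.38520812988281)
```

View pics/w2r.png

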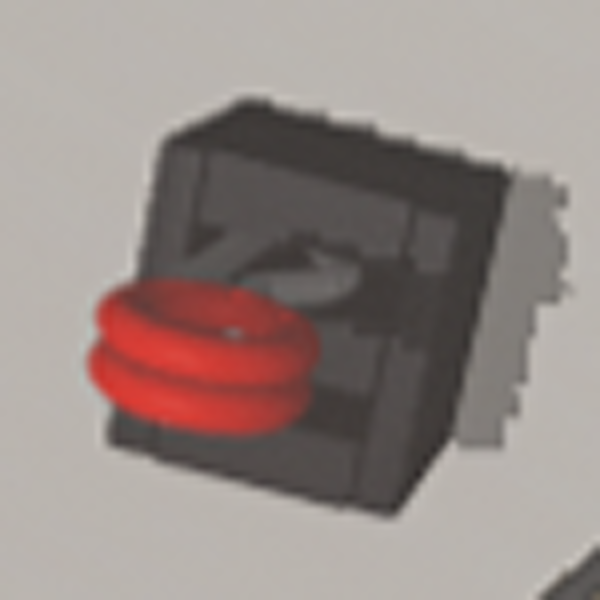

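play_rows --series '[{"dx": 0.2,"dy": 0.7,"dz": 0,"ax": 0,"ay": 0,"az": 1.4,"jaw": 0},{"dx": 0.4,"dy": 1.4,"dz": 0,"ax": 0,"ay": 0,"az": 2.8,"jaw": 0},{"dx": 0.6,"dy": 2.1,"dz": 0,"ax": 0,"ay": 0,"az": 4.2,"jaw": 0},{"dx": 0.7,"dy": 2.8,"dz": 0,"ax": 0,"ay": 0,"az": 5.6,"jaw": 0},{"dx": 0.75,"dy": 3.2,"dz": 0,"ax": 0,"ay": 0,"az": 7.0,"jaw": 0}]'

```text
time: 2.15
eef_pos: [0.5607, 0.3431, 0.3764]
tcp_rot: [0.361, 0.933, 0.002, 0.002]
ft_force: [0.8, -0.3, 0.1]
width: 0.0001
```

play_rows --series '[{"dx": 0,"dy": 0,"dz": 0.3,"ax": 0,"ay": 0,"az": 1.4,"jaw": 0},{"dx": 0,"dy": 0,"dz": 0.7,"ax": 0,"ay": 0,"az": 2.8,"jaw": 0},{"dx": 0,"dy": 0,"dz": 1.1,"ax": 0,"ay": 0,"az": 4.2,"jaw": 0},{"dx": 0,"dy": 0,"dz": 1.3,"ax": 0,"ay": 0,"az": 5.6,"jaw": 0},{"dx": 0,"dy": 0,"dz": 1.3,"ax": 0,"ay": 0,"az": 6.75,"jaw": 0}]'

```text
time: 2.65
eef_pos: [0.5616, 0.3413, 0.3228]
tcp_rot: [0.662, 0.75, 0.001, 0.0]
ft_force: [0.0, 0.2, 0.1]
width: 0.0002
```

```bash
cat > go.py <<'E'
# print units to go to a target: x y z yaw_x(deg), tool assumed to point down
import sys
from workcell import status
from h import *
def go(x,y,z,yaw):
    s=status.sense(); M=R.from_quat(s['tcp_rot']).as_matrix()
    a=np.radians(yaw); ex=np.array([np.cos(a),np.sin(a),0]); ez=np.array([0,0,-1.]); D=np.stack([ex,np.cross(ez,ex),ez],1)
    d=M.T@(np.array([x,y,z])-s['eef_pos']); rv=R.from_matrix(M.T@D).as_rotvec(degrees=True)
    print('t',round(s['time'],2),'pos',np.round(s['eef_pos'],4),'yaw',round(np.degrees(np.arctan2(M[1,0],M[0,0])),2),'F',np.round(s['ft_force'],1),'w',round(s['width'],4),'q',np.round(s['qpos'],2))
    print('d',np.round(d/.04,3),'a',np.round(rv/6,3))
if __name__=='__main__': go(*map(float,sys.argv[1:5]))
E
python3 go.py .5622 .3417 .239 97.55; python3 look.py w3 wrist
```

```text
t 2.65 pos [0.5616 0.3413 0.3228] yaw 97.1 F [0.  0.2 0.1] w 0.0002 q [0.37 0.67 1.16 0.   1.31 0.24]
d [0.007 0.011 2.094] a [ 0.02  -0.005 -0.074]
2.65 [0.5616 0.3413 0.3228] [6.619e-01 7.496e-01 1.000e-03 5.000e-04] [0.368 0.671 1.162 0.    1.307 0.244] [0.  0.2 0.1] 0.00017454872348205645
```

View pics/w3.png

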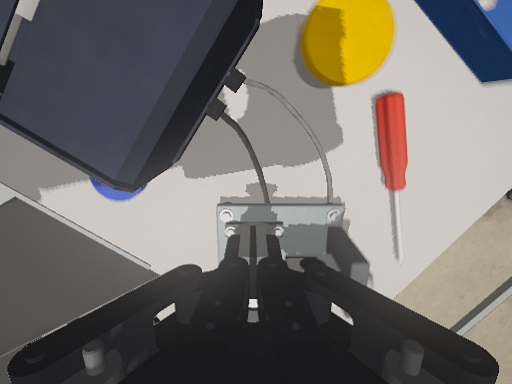

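Run:
```python
from h import *
c=pickle.load(open('pics/top0.pkl','rb')); W=cloud(c)
m=(W[...,0]>.40)&(W[...,0]<.66)&(W[...,1]>.25)&(W[...,1]<.5)&(W[...,2]>.03)
for x in np.arange(.40,.66,.02):
    print(round(x,2),[int(1e3*np.max(W[...,2][m&(abs(W[...,0]-x-.01)<.01)&(abs(W[...,1]-y-.01)<.01)],initial=0)) for y in np.arange(.26,.5,.02)])
```

```text
0.4 [0, 0, 0, 0, 0, 117, 133, 136, 136, 137, 140, 140]
0.42 [0, 0, 0, 0, 0, 134, 135, 133, 133, 136, 137, 137]
0.44 [0, 0, 0, 0, 127, 132, 133, 133, 132, 134, 134, 137]
0.46 [0, 0, 0, 0, 129, 130, 133, 132, 133, 132, 134, 133]
0.48 [0, 0, 0, 0, 0, 128, 129, 133, 133, 132, 133, 132]
0.5 [0, 0, 0, 0, 0, 0, 108, 129, 130, 131, 132, 132]
0.52 [32, 31, 0, 0, 0, 0, 42, 49, 115, 130, 131, 131]
0.54 [95, 96, 97, 0, 0, 32, 37, 0, 51, 0, 119, 129]
0.56 [101, 106, 101, 0, 0, 0, 0, 0, 31, 0, 0, 0]
0.58 [96, 97, 91, 0, 0, 0, 0, 0, 0, 79, 80, 78]
0.6 [103, 102, 0, 0, 0, 0, 0, 0, 74, 78, 81, 78]
0.62 [105, 104, 0, 0, 0, 0, 0, 0, 0, 79, 78, 78]
0.64 [100, 100, 99, 0, 0, 0, 0, 0, 0, 74, 77, 76]
```

play_rows --series '[{"dx": 0,"dy": 0,"dz": 1.0,"ax": 0,"ay": 0,"az": -0.07,"jaw": 0},{"dx": 0,"dy": 0,"dz": 2.0,"ax": 0,"ay": 0,"az": -0.07,"jaw": 0},{"dx": 0,"dy": 0,"dz": 2.09,"ax": 0,"ay": 0,"az": -0.07,"jaw": 0},{"dx": 0,"dy": 0,"dz": 2.09,"ax": 0,"ay": 0,"az": -0.07,"jaw": 0}]'

```text
time: 3.1
eef_pos: [0.5625, 0.341, 0.2392]
tcp_rot: [0.657, 0.754, 0.001, 0.0]
ft_force: [0.5, 0.5, 1.2]
width: 0.0001
```

```bash
python3 go.py .5622 .3417 .239 97.55
```

```text
t 3.1 pos [0.5625 0.341  0.2392] yaw 97.88 F [0.5 0.5 1.2] w 0.0001 q [0.37 0.76 1.24 0.   1.14 0.23]
d [ 0.018 -0.006  0.006] a [ 0.018 -0.005  0.056]
```

play_rows --series '[{"dx": -0.1,"dy": 0,"dz": 0,"ax": 0,"ay": 0,"az": 0.05,"jaw": 0},{"dx": -0.2,"dy": 0,"dz": 0,"ax": 0,"ay": 0,"az": 0.05,"jaw": 0},{"dx": -0.3,"dy": 0,"dz": 0,"ax": 0,"ay": 0,"az": 0.05,"jaw": 0},{"dx": -0.35,"dy": 0,"dz": 0,"ax": 0,"ay": 0,"az": 0.05,"jaw": 0},{"dx": -0.4,"dy": 0,"dz": 0,"ax": 0,"ay": 0,"az": 0.05,"jaw": 0}]'

```text
time: 3.6
eef_pos: [0.5648, 0.3249, 0.2381]
tcp_rot: [0.659, 0.752, 0.001, 0.0]
ft_force: [0.0, 5.6, 2.5]
width: -0.0002
```

play_rows --series '[{"dx": -0.04,"dy": 0,"dz": 0,"ax": 0,"ay": 0,"az": 0,"jaw": 0},{"dx": -0.08,"dy": 0,"dz": 0,"ax": 0,"ay": 0,"az": 0,"jaw": 0},{"dx": -0.12,"dy": 0,"dz": 0,"ax": 0,"ay": 0,"az": 0,"jaw": 0}]'

```text
time: 3.9
eef_pos: [0.5654, 0.3203, 0.238]
tcp_rot: [0.659, 0.752, 0.001, 0.0]
ft_force: [0.6, 5.5, 1.9]
width: 0.0002
```

play_rows --series '[{"dx": -0.03,"dy": 0,"dz": 0,"ax": 0,"ay": 0,"az": 0,"jaw": 0},{"dx": -0.06,"dy": 0,"dz": 0,"ax": 0,"ay": 0,"az": 0,"jaw": 0},{"dx": -0.09,"dy": 0,"dz": 0,"ax": 0,"ay": 0,"az": 0,"jaw": 0}]'

```text
time: 4.2
eef_pos: [0.5658, 0.3168, 0.238]
tcp_rot: [0.659, 0.752, 0.001, 0.0]
ft_force: [0.2, 5.3, 1.9]
width: -0.0006
```

play_rows --series '[{"dx": -0.02,"dy": 0,"dz": 0,"ax": 0,"ay": 0,"az": 0,"jaw": 0},{"dx": -0.04,"dy": 0,"dz": 0,"ax": 0,"ay": 0,"az": 0,"jaw": 0}]'

```text
time: 4.4
eef_pos: [0.566, 0.3152, 0.238]
tcp_rot: [0.659, 0.752, 0.001, 0.0]
ft_force: [0.6, 5.9, 1.3]
width: 0.0001
```

play_rows --series '[{"dx": -0.01,"dy": 0,"dz": 0,"ax": 0,"ay": 0,"az": 0,"jaw": 0},{"dx": -0.02,"dy": 0,"dz": 0,"ax": 0,"ay": 0,"az": 0,"jaw": 0}]'

```text
time: 4.6
eef_pos: [0.5662, 0.3143, 0.238]
tcp_rot: [0.659, 0.752, 0.001, 0.0]
ft_force: [0.5, 6.1, 2.5]
width: -0.0001
```

play_rows --series '[{"dx": -0.01,"dy": 0,"dz": 0,"ax": 0,"ay": 0,"az": 0,"jaw": 0},{"dx": -0.02,"dy": 0,"dz": 0,"ax": 0,"ay": 0,"az": 0,"jaw": 0}]'

```text
time: 4.8
eef_pos: [0.5662, 0.3139, 0.238]
tcp_rot: [0.659, 0.752, 0.002, -0.0]
ft_force: [-0.0, 8.4, 2.2]
width: -0.0001
```

play_rows --series '[{"dx": -0.01,"dy": 0,"dz": 0,"ax": 0,"ay": 0,"az": 0,"jaw": 0},{"dx": -0.02,"dy": 0,"dz": 0,"ax": 0,"ay": 0,"az": 0,"jaw": 0}]'

```text
time: 5.0
eef_pos: [0.5661, 0.3136, 0.2381]
tcp_rot: [0.659, 0.752, 0.002, -0.001]
ft_force: [-0.4, 13.6, 1.6]
width: -0.0
```

play_rows --series '[{"dx": -0.01,"dy": 0,"dz": 0,"ax": 0,"ay": 0,"az": 0,"jaw": 0},{"dx": -0.02,"dy": 0,"dz": 0,"ax": 0,"ay": 0,"az": 0,"jaw": 0},{"dx": -0.02,"dy": 0,"dz": 0,"ax": 0,"ay": 0,"az": 0,"jaw": 0}]'

```text
time: 5.3
eef_pos: [0.5661, 0.3134, 0.2381]
tcp_rot: [0.659, 0.752, 0.003, -0.001]
ft_force: [1.2, 14.4, 0.6]
width: 0.0002
```

play_rows --series '[{"dx": 0.3,"dy": 0,"dz": 0,"ax": 0,"ay": 0,"az": 0,"jaw": 0},{"dx": 0.5,"dy": 0,"dz": -0.7,"ax": 0,"ay": 0,"az": 0,"jaw": 0},{"dx": 0.3,"dy": 0,"dz": -1.8,"ax": 0,"ay": 0,"az": 0.6,"jaw": 0},{"dx": -0.7,"dy": 0,"dz": -2.6,"ax": 0,"ay": 0,"az": 1.2,"jaw": 20},{"dx": -1.9,"dy": 0,"dz": -2.6,"ax": 0,"ay": 0,"az": 2.2,"jaw": 40}]'

```text
time: 5.8
eef_pos: [0.5762, 0.2365, 0.346]
tcp_rot: [0.742, 0.671, 0.003, 0.002]
ft_force: [0.7, -1.4, -1.4]
width: 0.0283
```

```bash
python3 go.py .5874 .1262 .32 73
python3 - <<'E'
from h import *
c=pickle.load(open('pics/top0.pkl','rb')); W=cloud(c)
for x in np.arange(.40,.68,.02):
    print(round(x,2),[int(1e3*np.max(W[...,2][(abs(W[...,0]-x-.01)<.01)&(abs(W[...,1]-y-.01)<.01)],initial=0)) for y in np.arange(.0,.26,.02)])
E
```

```text
t 5.8 pos [0.5762 0.2365 0.346 ] yaw 84.28 F [ 0.7 -1.4 -1.4] w 0.0283 q [ 0.2   0.57  1.26 -0.    1.3   0.3 ]
d [-2.717  0.547  0.648] a [ 0.074 -0.027  1.879]
0.4 [22, 27, 228, 234, 241, 246, 249, 256, 261, 267, 273, 271, 5]
0.42 [24, 26, 5, 18, 229, 234, 240, 246, 252, 257, 259, 104, 8]
0.44 [23, 22, 17, 16, 3, 5, 229, 237, 239, 245, 244, 3, 5]
0.46 [26, 16, 21, 6, 5, 15, 15, 9, 230, 231, 8, 4, 3]
0.48 [4, 16, 15, 3, 15, 14, 8, 4, 5, 3, 5, 3, 5]
0.5 [15, 17, 7, 13, 14, 6, 5, 7, 7, 7, 4, 4, 5]
0.52 [15, 13, 4, 15, 7, 5, 7, 4, 3, 5, 22, 23, 26]
0.54 [17, 6, 13, 18, 4, 6, 6, 4, 5, 17, 30, 90, 92]
0.56 [11, 3, 16, 5, 7, 91, 45, 40, 7, 5, 24, 103, 101]
0.58 [5, 17, 15, 3, 40, 96, 101, 43, 6, 3, 26, 101, 100]
0.6 [6, 19, 5, 4, 42, 46, 44, 44, 3, 12, 24, 31, 102]
0.62 [14, 15, 5, 5, 4, 7, 43, 5, 10, 11, 26, 26, 103]
0.64 [15, 4, 4, 7, 5, 6, 5, 12, 10, 5, 22, 24, 99]
0.66 [11, 4, 6, 5, 4, 6, 12, 9, 5, 14, 22, 30, 101]
0.68 [0, 0, 0, 2, 3, 23, 12, 21, 23, 11, 4, 5, 7]
```

play_rows --series '[{"dx": -1.1,"dy": 0.2,"dz": 0.2,"ax": 0,"ay": 0,"az": 0.9,"jaw": 40},{"dx": -2.2,"dy": 0.4,"dz": 0.5,"ax": 0.07,"ay": 0,"az": 1.87,"jaw": 40},{"dx": -2.7,"dy": 0.55,"dz": 0.65,"ax": 0.07,"ay": -0.03,"az": 1.87,"jaw": 40},{"dx": -2.72,"dy": 0.55,"dz": 0.65,"ax": 0.07,"ay": -0.03,"az": 1.87,"jaw": 40}]'

```text
time: 6.2
eef_pos: [0.5877, 0.1231, 0.3143]
tcp_rot: [0.805, 0.594, -0.005, -0.002]
ft_force: [0.6, 0.4, -0.8]
width: 0.034
```

```bash
python3 look.py w4 wrist;python3 go.py .5874 .1262 .239 73;  python3 - <<'E'
from h import *
c=pickle.load(open('pics/w4.pkl','rb')); T=wristT(c,c['s']); W=cloud(c,T)
hsv=cv2.cvtColor(c['frame'],cv2.COLOR_RGB2HSV)
red=(hsv[...,1]>150)&((hsv[...,0]<8)|(hsv[...,0]>172))&(abs(W[...,0]-.59)<.04)&(abs(W[...,1]-.12)<.04)
P=W[red]; z=P[:,2]; print(red.sum(),np.percentile(z,[1,50,99]))
for lo in (.075,.085,.09):
    t=P[z>lo]; print(lo,t.mean(0),cv2.minAreaRect(t[:,:2].astype(np.float32)))
a=np.radians(73); ex=np.array([np.cos(a),np.sin(a)]); ey=np.array([-np.sin(a),np.cos(a)]); q=P[:,:2]-[.5874,.1262]; print('x',np.percentile(q@ex,[1,99]),'y',np.percentile(q@ey,[1,99]))
E
```

```text
6.2 [0.5877 0.1231 0.3143] [ 0.8046  0.5938 -0.0047 -0.0019] [ 0.012  0.557  1.376 -0.003  1.218  0.312] [ 0.6  0.4 -0.8] 0.034044050311504835
t 6.25 pos [0.5875 0.1247 0.3149] yaw 72.95 F [ 1.  -0.9  0.5] w 0.0341 q [ 0.01  0.56  1.38 -0.    1.22  0.31]
d [0.043 0.002 1.897] a [-0.075  0.042 -0.009]
406 [0.08732088 0.09605325 0.0989579 ]
0.075 [0.58863836 0.12861862 0.09530675] ((0.5878819823265076, 0.12693195044994354), (0.023533442988991737, 0.010498391464352608), 72.8334732055664)
0.085 [0.58863836 0.12861862 0.09530675] ((0.5878819823265076, 0.12693195044994354), (0.023533442988991737, 0.010498391464352608), 72.8334732055664)
0.09 [0.58837267 0.12799083 0.09582406] ((0.5878059267997742, 0.12668569386005402), (0.023037409409880638, 0.010444380342960358), 73.01787567138672)
x [-0.01041639  0.01244813] y [-0.00546899  0.00494987]
```

View pics/w4.png

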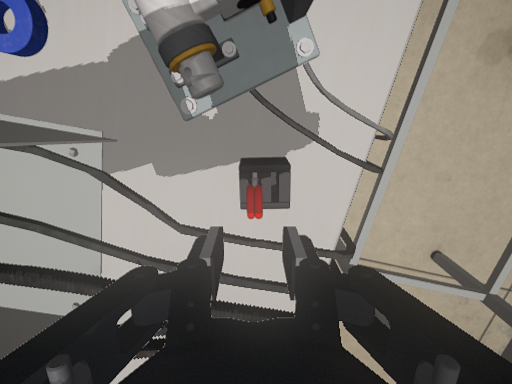

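play_rows --series '[{"dx": 0.05,"dy": 0,"dz": 0.7,"ax": -0.05,"ay": 0.03,"az": 0,"jaw": 40},{"dx": 0.05,"dy": 0,"dz": 1.4,"ax": -0.05,"ay": 0.03,"az": 0,"jaw": 40},{"dx": 0.05,"dy": 0,"dz": 1.8,"ax": -0.05,"ay": 0.03,"az": 0,"jaw": 40},{"dx": 0.05,"dy": 0,"dz": 1.9,"ax": -0.05,"ay": 0.03,"az": 0,"jaw": 40},{"dx": 0.05,"dy": 0,"dz": 1.9,"ax": -0.05,"ay": 0.03,"az": 0,"jaw": 40}]'

```text
time: 6.75
eef_pos: [0.5873, 0.1285, 0.2393]
tcp_rot: [0.803, 0.596, -0.001, -0.001]
ft_force: [0.8, -0.4, 0.3]
width: 0.0339
```

```bash
python3 go.py .5876 .1265 .239 73;  python3 look.py w5 wrist 150,100,350,300 4; python3 -c "
import pickle,cv2
c=pickle.load(open('pics/w4.pkl','rb'));cv2.imwrite('pics/w4p.png',cv2.resize(c['frame'][20:130,130:260,::-1],None,fx=6,fy=5,interpolation=cv2.INTER_CUBIC))"
```

```text
t 6.75 pos [0.5873 0.1285 0.2393] yaw 73.13 F [ 0.8 -0.4  0.3] w 0.0339 q [ 0.02  0.65  1.44 -0.    1.05  0.32]
d [-0.045  0.022  0.008] a [-0.017  0.007  0.021]
6.75 [0.5873 0.1285 0.2393] [ 8.032e-01  5.957e-01 -8.000e-04 -5.000e-04] [ 0.021  0.645  1.444 -0.     1.055  0.315] [ 0.8 -0.4  0.3] 0.03393158312137917
```

View pics/w5.png

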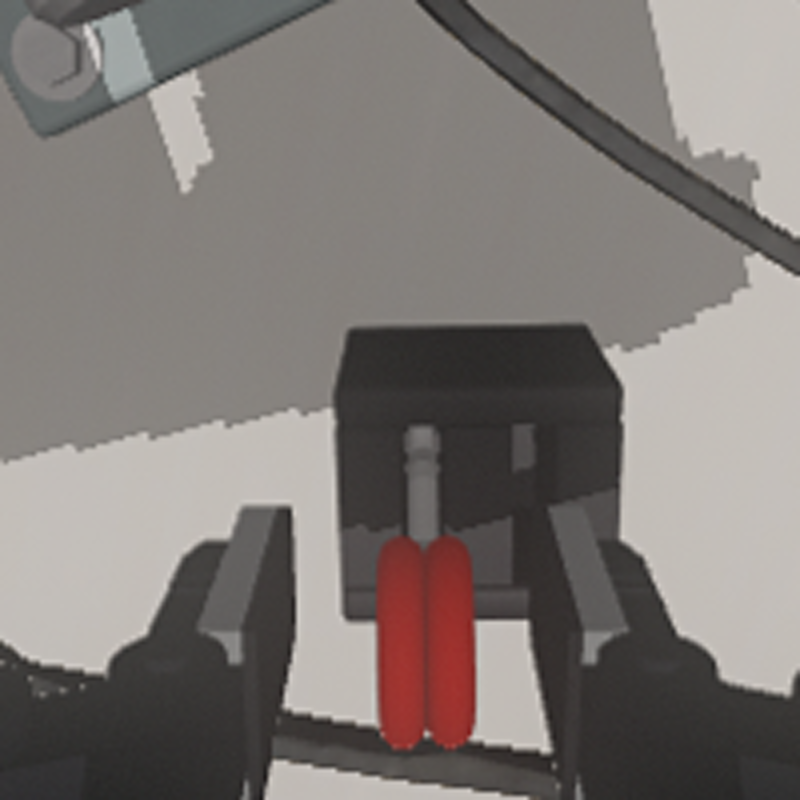

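View pics/w4p.png

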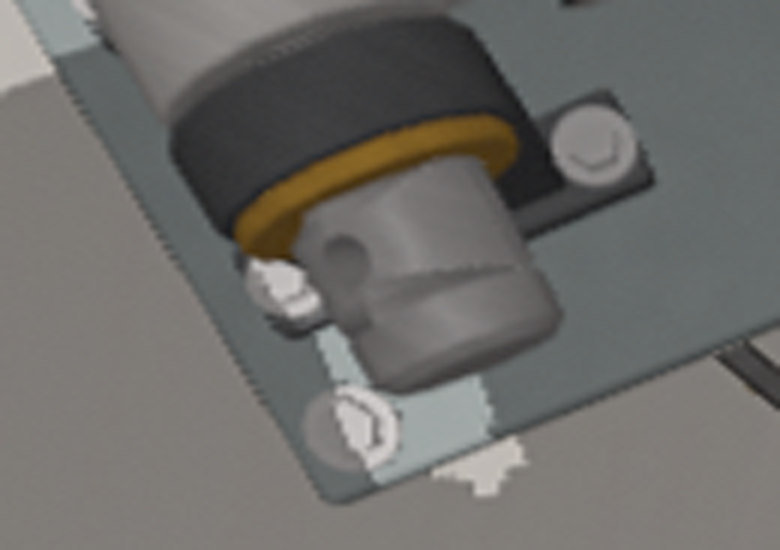

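play_rows --series '[{"dx": -0.04,"dy": 0.01,"dz": 0,"ax": 0,"ay": 0,"az": 0,"jaw": 20},{"dx": -0.04,"dy": 0.01,"dz": 0,"ax": 0,"ay": 0,"az": 0,"jaw": 0},{"dx": -0.04,"dy": 0.01,"dz": 0,"ax": 0,"ay": 0,"az": 0,"jaw": 0},{"dx": -0.04,"dy": 0.01,"dz": 0,"ax": 0,"ay": 0,"az": 0,"jaw": 0}]'

```text
time: 7.2
eef_pos: [0.5875, 0.1258, 0.2401]
tcp_rot: [0.804, 0.595, -0.0, 0.0]
ft_force: [-0.2, 0.1, 6.2]
width: 0.011
```

```bash
python3 - <<'E'
from h import *
from scipy.optimize import brentq
c=pickle.load(open('pics/w4.pkl','rb')); T=wristT(c,c['s']); W=cloud(c,T)
a=np.radians(7.55); ex=np.array([np.cos(a),np.sin(a),0]); ey=np.array([-np.sin(a),np.cos(a),0])
O=np.array([.5723,.2654,.08])
for u,v in [(187.8,71.6),(187,70),(188.5,73)]:
    o,d=ray(c,u,v,None,T)
    f=lambda t:(lambda p: np.hypot(p@ex,p[2])-.0125)(o+d*t-O)
    ts=np.linspace(.1,.6,2000); g=[f(t) for t in ts]; i=next(i for i in range(1999) if g[i]>0>=g[i+1])
    p=o+d*brentq(f,ts[i],ts[i+1])-O
    print('sx %.1f sy %.1f z %.1f lean %.3f'%(p@ex*1e3,p@ey*1e3,p[2]*1e3,np.arctan2(p@ex,p[2])))
# measured cylinder check: shaft end top region
P=W-O; sx=P@ex; sy=P@ey
m=(sy>-.05)&(sy<-.036)&(P[...,2]>-.005)&(abs(sx)<.02)
print(m.sum(), 'x range',np.percentile(sx[m],[1,99]),'z max',np.percentile(P[...,2][m],98)); 
A=np.stack([sx[m],P[...,2][m],np.ones(m.sum())],1); b=-(sx[m]**2+P[...,2][m]**2); s=np.linalg.lstsq(A,b,rcond=None)[0]; print('circle',-s[0]/2,-s[1]/2,np.sqrt(s[0]**2/4+s[1]**2/4-s[2]))
n=(abs(sx)<.014)&(P[...,2]>-.005)&(P[...,2]<.013)&(sy<-.03)&(sy>-.08); print('end y',np.percentile(sy[n],[1,50,99]))
E
python3 look.py s5 scene 180,100,310,240 4
```

```text
sx -4.2 sy -37.9 z 11.8 lean -0.346
sx -4.3 sy -36.8 z 11.8 lean -0.347
sx -4.2 sy -38.9 z 11.8 lean -0.346
814 x range [-0.01043881  0.01341117] z max 0.01404143758823891
circle 0.0016305181325515891 0.00249195618972019 0.010869257619721745
end y [-0.05426106 -0.04277527 -0.03091996]
7.2 [0.5875 0.1258 0.2401] [ 8.036e-01  5.952e-01 -1.000e-04  1.000e-04] [ 0.016  0.643  1.445 -0.     1.053  0.312] [-0.2  0.1  6.2] 0.011037560338561925
```

play_rows --series '[{"dx": 0,"dy": 0,"dz": -0.4,"ax": 0,"ay": 0,"az": 0,"jaw": 0},{"dx": 0,"dy": 0,"dz": -1.0,"ax": 0,"ay": 0,"az": 0,"jaw": 0},{"dx": 0,"dy": 0,"dz": -1.7,"ax": 0,"ay": 0,"az": 0,"jaw": 0},{"dx": 0,"dy": 0,"dz": -2.5,"ax": 0,"ay": 0,"az": 0,"jaw": 0},{"dx": 0,"dy": 0,"dz": -3.2,"ax": 0,"ay": 0,"az": 0,"jaw": 0}]'

```text
time: 7.75
eef_pos: [0.5873, 0.1258, 0.3686]
tcp_rot: [0.804, 0.595, -0.001, -0.0]
ft_force: [0.5, 0.5, -0.5]
width: 0.0111
```

```bash
python3 go.py .56 .16 .37 7.55; python3 look.py s6 scene 180,100,310,240 4;python3 look.py w6 wrist 150,100,350,300 4
```

```text
t 7.75 pos [0.5873 0.1258 0.3686] yaw 73.05 F [ 0.5  0.5 -0.5] w 0.0111 q [ 0.02  0.51  1.31 -0.    1.33  0.31]
d [ 0.618 -0.902 -0.035] a [-9.0000e-03  1.2000e-02  1.0916e+01]
7.75 [0.5873 0.1258 0.3686] [ 8.036e-01  5.952e-01 -6.000e-04 -4.000e-04] [ 0.016  0.507  1.309 -0.     1.327  0.312] [ 0.5  0.5 -0.5] 0.011090660416288213
7.8 [0.5876 0.1259 0.3734] [0.8036 0.5952 0.0024 0.0018] [ 0.016  0.503  1.303 -0.     1.33   0.312] [-0.2  0.1  4.3] 0.011076276794048715
```

View pics/s6.png

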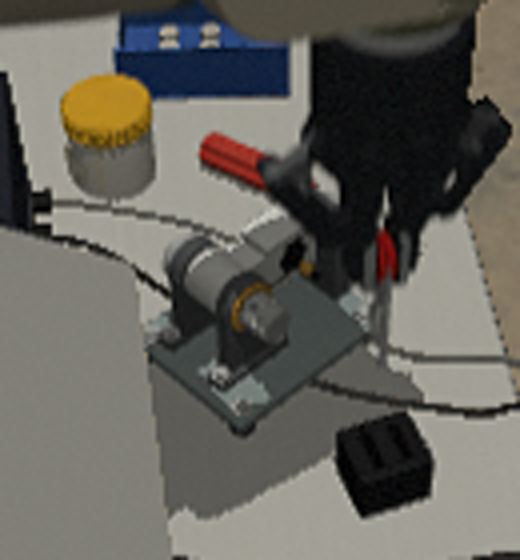

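View pics/w6.png

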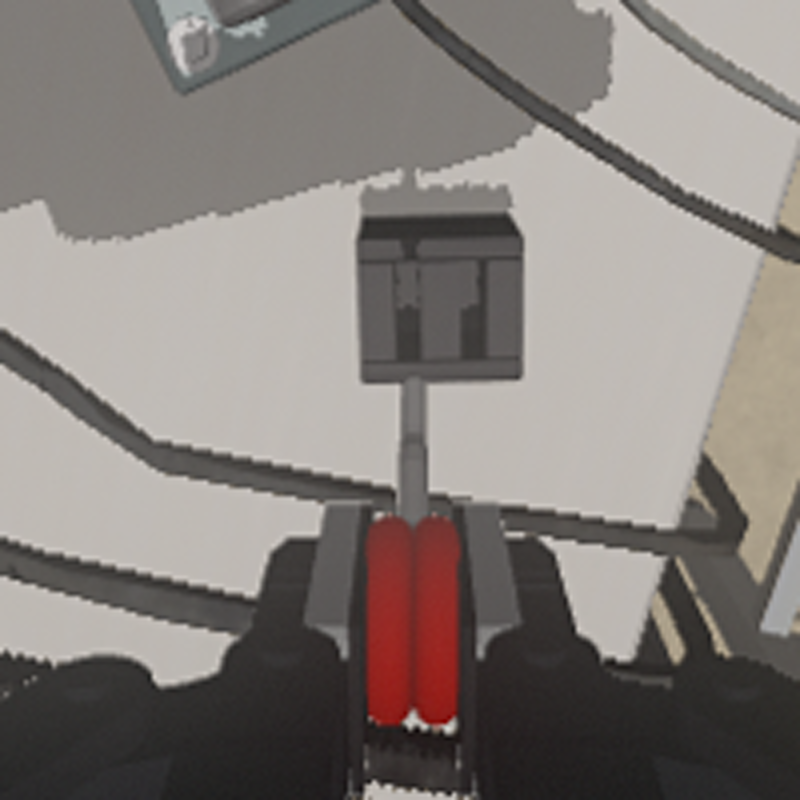

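play_rows --series '[{"dx": 0.5,"dy": 0,"dz": 0,"ax": 0,"ay": 0,"az": 1.4,"jaw": 0},{"dx": 1.0,"dy": 0,"dz": 0,"ax": 0,"ay": 0,"az": 2.8,"jaw": 0},{"dx": 1.5,"dy": 0,"dz": 0,"ax": 0,"ay": 0,"az": 4.2,"jaw": 0},{"dx": 2.0,"dy": 0,"dz": 0,"ax": 0,"ay": 0,"az": 5.6,"jaw": 0},{"dx": 2.4,"dy": 0.6,"dz": 0,"ax": 0,"ay": 0,"az": 7.0,"jaw": 0}]'

```text
time: 8.35
eef_pos: [0.6376, 0.2127, 0.3663]
tcp_rot: [0.964, 0.266, -0.002, -0.001]
ft_force: [0.7, -0.1, -0.1]
width: 0.0109
```

```bash
python3 go.py .5871 .2284 .37 7.55
```

```text
t 8.35 pos [0.6376 0.2127 0.3663] yaw 30.83 F [ 0.7 -0.1 -0.1] w 0.0109 q [0.15 0.68 1.04 0.   1.43 1.18]
d [-0.882 -0.984 -0.088] a [-0.012  0.037  3.88 ]
```

play_rows --series '[{"dx": -0.3,"dy": -0.3,"dz": -0.09,"ax": 0,"ay": 0.02,"az": 1.3,"jaw": 0},{"dx": -0.6,"dy": -0.7,"dz": -0.09,"ax": 0,"ay": 0.04,"az": 2.6,"jaw": 0},{"dx": -0.88,"dy": -0.98,"dz": -0.09,"ax": 0,"ay": 0.04,"az": 3.88,"jaw": 0},{"dx": -0.88,"dy": -0.98,"dz": -0.09,"ax": 0,"ay": 0.04,"az": 3.88,"jaw": 0},{"dx": -0.88,"dy": -0.98,"dz": -0.09,"ax": 0,"ay": 0.04,"az": 3.88,"jaw": 0}]'

```text
time: 8.85
eef_pos: [0.5883, 0.226, 0.3701]
tcp_rot: [0.998, 0.069, 0.001, -0.0]
ft_force: [-0.3, -0.4, -0.6]
width: 0.0108
```

```bash
python3 go.py .5871 .2284 .37 7.55; python3 look.py s7 scene 200,110,310,220 5;python3 look.py w7 wrist 150,0,350,300 2.6
```

```text
t 8.85 pos [0.5883 0.226  0.3701] yaw 7.96 F [-0.3 -0.4 -0.6] w 0.0108 q [0.18 0.57 1.2  0.   1.37 1.61]
d [-0.021 -0.063  0.004] a [-0.007 -0.016  0.069]
8.85 [0.5883 0.226  0.3701] [ 9.976e-01  6.940e-02  8.000e-04 -4.000e-04] [1.810e-01 5.720e-01 1.201e+00 1.000e-03 1.366e+00 1.613e+00] [-0.3 -0.4 -0.6] 0.010785836961816939
8.9 [0.5885 0.2259 0.3702] [ 9.976e-01  6.910e-02  9.000e-04 -5.000e-04] [1.810e-01 5.730e-01 1.201e+00 1.000e-03 1.367e+00 1.613e+00] [-0.6  0.1 -0.5] 0.011048054123215646
```

View pics/s7.png

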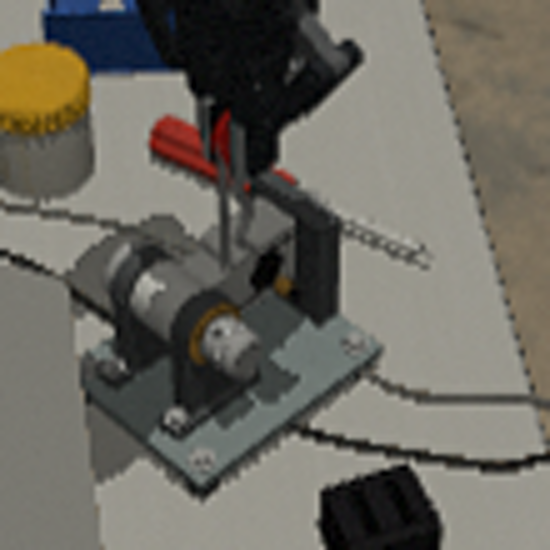

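View pics/w7.png

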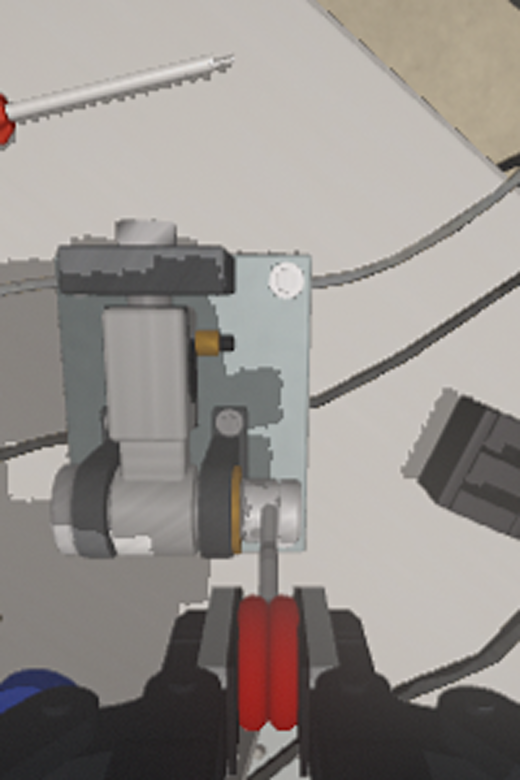

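Run:
```python
from h import *
from scipy.optimize import brentq
a=np.radians(7.55); ex=np.array([np.cos(a),np.sin(a),0]); ey=np.array([-np.sin(a),np.cos(a),0])
O=np.array([.5723,.2654,.08])
c4=pickle.load(open('pics/w4.pkl','rb')); T4=wristT(c4,c4['s'])
c=pickle.load(open('pics/s7.pkl','rb'))
im=c['frame']; cv2.imwrite('pics/s7h.png',cv2.resize(im[155:195,225:265,::-1],None,fx=14,fy=14,interpolation=cv2.INTER_NEAREST))
def cyl(c,u,v,T):
    o,d=ray(c,u,v,None,T)
    f=lambda t:(lambda p: np.hypot(p@ex,p[2])-.0125)(o+d*t-O)
    ts=np.linspace(.1,1.2,4000); g=[f(t) for t in ts]; i=next(i for i in range(3999) if g[i]>0>=g[i+1])
    p=o+d*brentq(f,ts[i],ts[i+1])-O
    return p@ex*1e3,p@ey*1e3,p[2]*1e3
print('scene hole',np.round(cyl(c,243.8,175,None),1))
o1,d1=ray(c4,187.8,71.6,None,T4); o2,d2=ray(c,243.8,175,None,None)
A=np.stack([d1,-d2],1); t=np.linalg.lstsq(A,o2-o1,rcond=None)[0]; p1=o1+d1*t[0];p2=o2+d2*t[1]; p=(p1+p2)/2-O
print('tri',np.round([p@ex*1e3,p@ey*1e3,p[2]*1e3],1),'gap',np.linalg.norm(p1-p2)*1e3)
W=cloud(c); P=W-O; sx=P@ex; sy=P@ey
m=(sy>-.052)&(sy<-.034)&(P[...,2]>-.012)&(abs(sx)<.02)
print(m.sum(),np.percentile(sx[m],[2,98]),np.percentile(P[...,2][m],98))
tip=ray(c,244.4,163.6,.3701-.233); q=tip-O; print('tip scene',tip, q@ex*1e3,q@ey*1e3)
e=c['s']['eef_pos']-O; print('expected tip', e@ex*1e3-9.8, e@ey*1e3)
```

```text
scene hole [  0.4 -37.   12.5]
tri [ -2.9 -39.8  17.5] gap 1.4523103324547928
472 [-0.01906102  0.01697407] 0.41433531176405336
tip scene [0.57748454 0.22398906 0.1371    ] -0.30144387608989526 -41.73313014388155
expected tip 0.8536583461930594 -41.1454704496147
```

View pics/s7h.png

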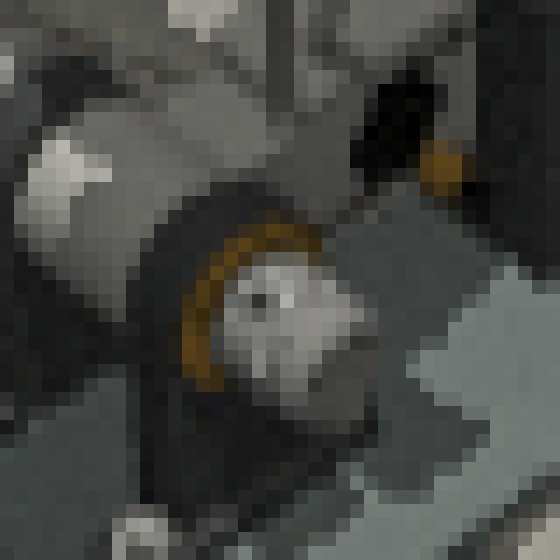

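play_rows --series '[{"dx": -0.7,"dy": 0,"dz": 0,"ax": 0,"ay": 0,"az": 0,"jaw": 0},{"dx": -1.4,"dy": 0,"dz": 0,"ax": 0,"ay": 0,"az": 0.05,"jaw": 0},{"dx": -1.7,"dy": 0,"dz": 0,"ax": 0,"ay": 0,"az": 0.05,"jaw": 0},{"dx": -1.7,"dy": 0,"dz": 0,"ax": 0,"ay": 0,"az": 0.05,"jaw": 0},{"dx": -1.7,"dy": 0,"dz": 0,"ax": 0,"ay": 0,"az": 0.05,"jaw": 0}]'

```text
time: 9.45
eef_pos: [0.5214, 0.2167, 0.3706]
tcp_rot: [0.998, 0.065, 0.001, -0.001]
ft_force: [0.0, -0.8, -0.8]
width: 0.0113
```

```bash
python3 look.py w8 wrist 180,60,330,200 5; python3 go.py .5871 .2284 .37 7.55
```

```text
9.45 [0.5214 0.2167 0.3706] [ 9.979e-01  6.540e-02  1.400e-03 -5.000e-04] [1.860e-01 4.260e-01 1.427e+00 1.000e-03 1.285e+00 1.626e+00] [ 0.  -0.8 -0.8] 0.01134673572462798
t 9.5 pos [0.5215 0.2168 0.3704] yaw 7.49 F [-0.6  0.5 -0.3] w 0.0112 q [0.19 0.43 1.43 0.   1.28 1.63]
d [ 1.663 -0.075  0.015] a [-0.009 -0.025 -0.01 ]
```

View pics/w8.png

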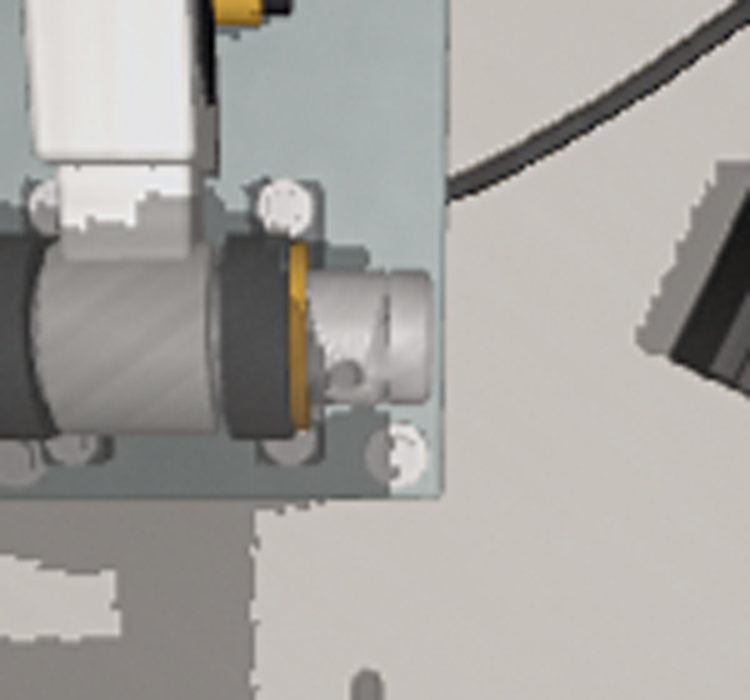

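Run:
```python
from h import *
a=np.radians(7.55); ex=np.array([np.cos(a),np.sin(a),0]); ey=np.array([-np.sin(a),np.cos(a),0])
O=np.array([.5723,.2654,.08])
def axis(c,T,u,v1,v2):
    # midplane of the two tangent rays, intersect with z=.08
    o,d1=ray(c,u,v1,None,T); _,d2=ray(c,u,v2,None,T)
    n=lambda d:(d-(d@ey)*ey)/np.linalg.norm(d-(d@ey)*ey)
    d=n(d1)+n(d2); p=o+d*(.08-o[2])/d[2]-O; half=np.arccos(np.clip(n(d1)@n(d2),-1,1))/2
    r=np.linalg.norm(((o-O)-(o-O)@ey*ey)-p@ex*ex)*np.sin(half)
    return p@ex*1e3, r*1e3
c=pickle.load(open('pics/w8.pkl','rb')); T=wristT(c,c['s'])
print('w8 shaft',axis(c,T,249,60+272/5-.5+.0,60+402/5-.5))
g=c['frame'].mean(2).astype(int); print('col249',list(zip(range(108,146),g[108:146,248])))
print('row127',[(u,int(g[118,u])) for u in range(236,270)])
P=cloud(c,T)-O
sx=P@ex;sy=P@ey; m=(abs(sy+.045)<.004)&(P[...,2]>.0)&(P[...,2]<.03)&(abs(sx)<.02); print('w8 cloud x',np.percentile(sx[m],[1,50,99]),P[...,2][m].max())
for n,lo,hi in [('washer',.014,.03),('shaft',-.0,.03)]:
    m=(abs(sx)<.01)&(P[...,2]>lo)&(P[...,2]<hi)&(sy<-.02)&(sy>-.07);print(n,np.percentile(sy[m],[.5,1,2,5]))
# hole ray
o,d=ray(c,180+347/5-.4,60+376/5-.4,None,T); p=o+d*(.0911-o[2])/d[2]-O; print('hole at z=.091:',p@ex*1e3,p@ey*1e3)
# coil in tool frame
for nm in ('w7','w8','w6'):
    c=pickle.load(open(f'pics/{nm}.pkl','rb')); W=cloud(c,np.array(c['tool_from_camera']))
    hsv=cv2.cvtColor(c['frame'],cv2.COLOR_RGB2HSV); red=(hsv[...,1]>150)&((hsv[...,0]<8)|(hsv[...,0]>172))&(abs(W[...,2]-.155)<.03)&(abs(W[...,0])<.03)
    Q=W[red]; print(nm,red.sum(),np.percentile(Q,[1,50,99],axis=0).round(4).tolist())
    if nm=='w7':
        leg=(abs(W[...,1])<.006)&(W[...,2]>.175)&(W[...,2]<.25)&(abs(W[...,0])<.04); Q=W[leg]; print('leg pts',leg.sum())
        for z in np.arange(.175,.25,.008):
            q=Q[abs(Q[:,2]-z)<.004]; print(z.round(3),len(q),np.median(q,axis=0).round(4) if len(q) else '')
```

```text
w8 shaft (np.float64(1.3876204886040826), np.float64(11.924409424002658))
col249 [(108, np.int64(180)), (109, np.int64(132)), (110, np.int64(110)), (111, np.int64(112)), (112, np.int64(115)), (113, np.int64(107)), (114, np.int64(116)), (115, np.int64(134)), (116, np.int64(148)), (117, np.int64(153)), (118, np.int64(159)), (119, np.int64(165)), (120, np.int64(169)), (121, np.int64(175)), (122, np.int64(178)), (123, np.int64(179)), (124, np.int64(187)), (125, np.int64(196)), (126, np.int64(202)), (127, np.int64(207)), (128, np.int64(210)), (129, np.int64(205)), (130, np.int64(199)), (131, np.int64(182)), (132, np.int64(145)), (133, np.int64(133)), (134, np.int64(135)), (135, np.int64(135)), (136, np.int64(135)), (137, np.int64(139)), (138, np.int64(148)), (139, np.int64(145)), (140, np.int64(126)), (141, np.int64(173)), (142, np.int64(134)), (143, np.int64(112)), (144, np.int64(114)), (145, np.int64(113))]
row127 [(236, 71), (237, 68), (238, 138), (239, 138), (240, 128), (241, 158), (242, 161), (243, 161), (244, 160), (245, 163), (246, 164), (247, 162), (248, 159), (249, 160), (250, 16
[... 270 characters left out ...]
.01324569] 0.014464397274671123
washer [-0.0488709  -0.04639386 -0.0405093  -0.03290459]
shaft [-0.05406096 -0.05403878 -0.05359946 -0.05233841]
hole at z=.091: -4.920121951148086 -38.64560680083183
w7 1024 [[-0.0083, -0.0046, 0.1417], [0.0054, 0.0003, 0.1445], [0.0134, 0.006, 0.1542]]
leg pts 259
0.175 0 
0.183 8 [0.0002 0.0008 0.1859]
0.191 83 [0.0022 0.0008 0.1911]
0.199 58 [0.0058 0.0008 0.1982]
0.207 13 [0.007  0.0008 0.2053]
0.215 0 
0.223 52 [0.0034 0.0009 0.2241]
0.231 45 [0.0076 0.0009 0.2286]
0.239 0 
0.247 0 
w8 974 [[-0.0083, -0.0046, 0.1416], [0.0049, 0.0003, 0.1442], [0.0129, 0.006, 0.1524]]
w6 1002 [[-0.009, -0.0053, 0.1413], [0.0046, 0.0001, 0.1444], [0.0126, 0.0054, 0.1527]]
```

```bash
cat > go2.py <<'E'
# target by leg tip in stand coords (mm; x,y rel O, z abs) and tilt rad -> tool units
import sys
from workcell import status
from h import *
a=np.radians(7.55); ex=np.array([np.cos(a),np.sin(a),0]); ey=np.array([-np.sin(a),np.cos(a),0]); ez=np.array([0,0,1.])
O=np.array([.5723,.2654,0]); TIP=np.array([-.0105,0,.233])
def D(t): 
    x=np.cos(t)*ex+np.sin(t)*ez; z=-(-np.sin(t)*ex+np.cos(t)*ez); return np.stack([x,np.cross(z,x),z],1)
def now():
    s=status.sense(); M=R.from_quat(s['tcp_rot']).as_matrix(); p=s['eef_pos']+M@TIP-O
    F=np.array(s['ft_force'])
    print('t',round(s['time'],2),'pos',np.round(s['eef_pos'],4),'tip',np.round([p@ex*1e3,p@ey*1e3,p[2]*1e3],1),'tilt',round(np.arctan2(M[2,0],M[:,0]@ex),3),'F stand',np.round([F@ex,F@ey,F[2]],1),'M',np.round(s['ft_torque'],2),'w',round(s['width'],4),'q',np.round(s['qpos'],2))
    return s,M
if __name__=='__main__':
    s,M=now()
    if len(sys.argv)>4:
        x,y,z,t=map(float,sys.argv[1:5]); Dm=D(t); P=O+(x*ex+y*ey+z*ez)/1e3-Dm@TIP
        print('target TCP',P.round(4),'d',np.round(M.T@(P-s['eef_pos'])/.04,3),'a',np.round(R.from_matrix(M.T@Dm).as_rotvec(degrees=True)/6,3))
E
python3 go2.py -10.2 -38.5 105 .35
```

```text
t 9.5 pos [0.5215 0.2168 0.3704] tip [-66.6 -41.3 137.4] tilt 0.003 F stand [-0.6  0.6 -0.3] M [-0.04 -0.05 -0.05] w 0.0112 q [0.19 0.43 1.43 0.   1.28 1.63]
target TCP [0.4978 0.2167 0.3275] d [-0.591 -0.075  1.072] a [-0.007  3.318 -0.012]
```

play_rows --series '[{"dx": -0.1,"dy": -0.07,"dz": 0,"ax": 0,"ay": 1.2,"az": 0,"jaw": 0},{"dx": -0.3,"dy": -0.07,"dz": 0,"ax": 0,"ay": 2.4,"az": 0,"jaw": 0},{"dx": -0.59,"dy": -0.07,"dz": 0.4,"ax": 0,"ay": 3.3,"az": 0,"jaw": 0},{"dx": -0.59,"dy": -0.07,"dz": 0.9,"ax": 0,"ay": 3.32,"az": 0,"jaw": 0},{"dx": -0.59,"dy": -0.07,"dz": 1.07,"ax": 0,"ay": 3.32,"az": 0,"jaw": 0}]'

```text
time: 10.0
eef_pos: [0.4972, 0.2166, 0.3259]
tcp_rot: [0.983, 0.064, 0.172, -0.012]
ft_force: [0.4, 0.4, -1.4]
width: 0.0112
```

```bash
python3 look.py s9 scene 200,110,310,220 5;python3 look.py w9 wrist 150,0,350,300 2.6; python3 look.py t9 top 180,130,300,250 5; python3 go2.py -10.2 -38.5 105 .35
```

```text
10.0 [0.4972 0.2166 0.3259] [ 0.9829  0.0642  0.1721 -0.0115] [ 0.198  0.375  1.643 -0.032  0.778  1.657] [ 0.4  0.4 -1.4] 0.011190121594627874
10.05 [0.4974 0.2165 0.3257] [ 0.983   0.0641  0.1719 -0.0115] [ 0.198  0.375  1.642 -0.032  0.779  1.657] [-0.7 -0.1 -1.2] 0.011155230005061217
10.1 [0.4976 0.2166 0.3269] [ 0.9828  0.0641  0.1726 -0.0116] [ 0.198  0.374  1.641 -0.032  0.78   1.657] [ 0.1  0.2 -0.5] 0.01099382516153374
t 10.15 pos [0.4977 0.2167 0.3277] tip [-10.4 -38.4 105.2] tilt 0.349 F stand [-0.5  0.8 -0.9] M [-0.05  0.18 -0.01] w 0.0109 q [ 0.2   0.37  1.64 -0.03  0.78  1.66]
target TCP [0.4978 0.2167 0.3275] d [ 0.    -0.     0.007] a [-0.003  0.005 -0.015]
```

View pics/s9.png

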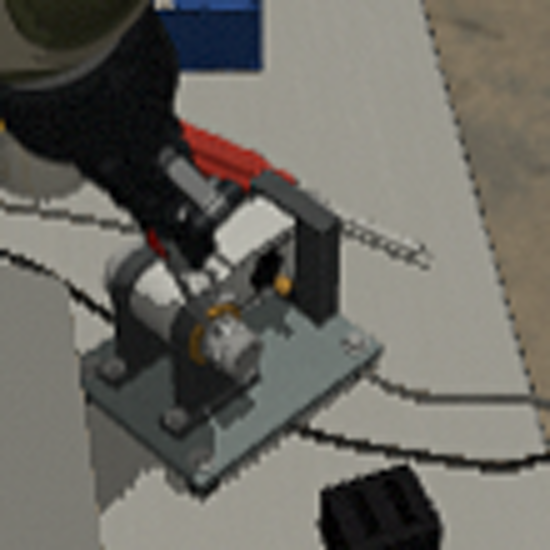

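View pics/w9.png

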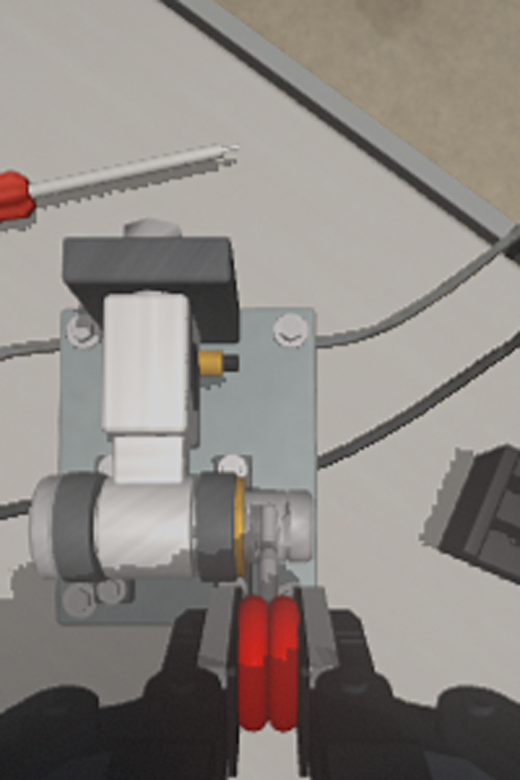

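play_rows --series '[{"dx": 0,"dy": 0,"dz": 0.1,"ax": 0,"ay": 0,"az": 0,"jaw": 0},{"dx": 0,"dy": 0,"dz": 0.2,"ax": 0,"ay": 0,"az": 0,"jaw": 0},{"dx": 0,"dy": 0,"dz": 0.27,"ax": 0,"ay": 0,"az": 0,"jaw": 0},{"dx": 0,"dy": 0,"dz": 0.3,"ax": 0,"ay": 0,"az": 0,"jaw": 0},{"dx": 0,"dy": 0,"dz": 0.3,"ax": 0,"ay": 0,"az": 0,"jaw": 0}]'

```text
time: 10.65
eef_pos: [0.5011, 0.2172, 0.3163]
tcp_rot: [0.983, 0.064, 0.174, -0.012]
ft_force: [-0.9, 0.5, -0.1]
width: 0.0116
```

play_rows --series '[{"dx": 0,"dy": 0,"dz": 0.02,"ax": 0,"ay": 0,"az": 0,"jaw": 0},{"dx": 0,"dy": 0,"dz": 0.04,"ax": 0,"ay": 0,"az": 0,"jaw": 0},{"dx": 0,"dy": 0,"dz": 0.05,"ax": 0,"ay": 0,"az": 0,"jaw": 0}]'

```text
time: 10.95
eef_pos: [0.5017, 0.2173, 0.3145]
tcp_rot: [0.983, 0.064, 0.174, -0.012]
ft_force: [-0.3, 0.1, -1.1]
width: 0.0112
```

```bash
python3 go2.py
```

```text
t 10.95 pos [0.5017 0.2173 0.3145] tip [ -6.3 -38.3  92. ] tilt 0.35 F stand [-0.3  0.1 -1.1] M [-0.02  0.22  0.06] w 0.0112 q [ 0.2   0.4   1.64 -0.03  0.75  1.66]
```

play_rows --series '[{"dx": 0.01,"dy": 0,"dz": 0.02,"ax": 0,"ay": 0,"az": 0,"jaw": 0},{"dx": 0.01,"dy": 0,"dz": 0.04,"ax": 0,"ay": 0,"az": 0,"jaw": 0}]'

```text
time: 11.15
eef_pos: [0.5027, 0.2175, 0.3132]
tcp_rot: [0.983, 0.064, 0.174, -0.012]
ft_force: [-0.7, 0.3, -1.8]
width: 0.0111
```

play_rows --series '[{"dx": 0,"dy": 0,"dz": 0.02,"ax": 0,"ay": 0,"az": 0,"jaw": 0},{"dx": 0,"dy": 0,"dz": 0.04,"ax": 0,"ay": 0,"az": 0,"jaw": 0}]'

```text
time: 11.35
eef_pos: [0.5033, 0.2176, 0.3117]
tcp_rot: [0.983, 0.064, 0.174, -0.012]
ft_force: [0.2, 0.5, -0.5]
width: 0.0111
```

```bash
python3 go2.py
```

```text
t 11.35 pos [0.5033 0.2176 0.3117] tip [ -4.6 -38.2  89.3] tilt 0.351 F stand [ 0.2  0.5 -0.5] M [0.14 0.04 0.02] w 0.0111 q [ 0.2   0.4   1.64 -0.03  0.75  1.66]
```

play_rows --series '[{"dx": 0,"dy": 0,"dz": 0.02,"ax": 0,"ay": 0,"az": 0,"jaw": 0},{"dx": 0,"dy": 0,"dz": 0.04,"ax": 0,"ay": 0,"az": 0,"jaw": 0}]'

```text
time: 11.55
eef_pos: [0.5039, 0.2177, 0.3103]
tcp_rot: [0.983, 0.064, 0.174, -0.012]
ft_force: [1.4, 1.4, 0.8]
width: 0.0111
```

play_rows --series '[{"dx": 0,"dy": 0,"dz": 0.02,"ax": 0,"ay": 0,"az": 0,"jaw": 0},{"dx": 0,"dy": 0,"dz": 0.04,"ax": 0,"ay": 0,"az": 0,"jaw": 0}]'

```text
time: 11.75
eef_pos: [0.5044, 0.2177, 0.3088]
tcp_rot: [0.983, 0.064, 0.174, -0.012]
ft_force: [2.1, 1.1, 1.1]
width: 0.0109
```

```bash
python3 go2.py
```

```text
t 11.75 pos [0.5044 0.2177 0.3088] tip [ -3.3 -38.2  86.4] tilt 0.351 F stand [2.2 0.8 1.1] M [ 0.44 -0.3   0.12] w 0.0109 q [ 0.2   0.41  1.64 -0.03  0.74  1.66]
```

play_rows --series '[{"dx": 0.01,"dy": 0,"dz": 0.02,"ax": 0,"ay": 0,"az": 0,"jaw": 0},{"dx": 0.02,"dy": 0.01,"dz": 0.04,"ax": 0,"ay": 0,"az": 0,"jaw": 0}]'

```text
time: 11.95
eef_pos: [0.5057, 0.2175, 0.3074]
tcp_rot: [0.983, 0.064, 0.174, -0.012]
ft_force: [1.3, 2.0, 0.9]
width: 0.0109
```

play_rows --series '[{"dx": 0.01,"dy": 0,"dz": 0.02,"ax": 0,"ay": 0,"az": 0,"jaw": 0},{"dx": 0.01,"dy": 0,"dz": 0.04,"ax": 0,"ay": 0,"az": 0,"jaw": 0}]'

```text
time: 12.15
eef_pos: [0.5066, 0.2176, 0.306]
tcp_rot: [0.983, 0.064, 0.174, -0.012]
ft_force: [1.7, 3.4, 0.8]
width: 0.011
```

```bash
python3 go2.py
```

```text
t 12.15 pos [0.5066 0.2176 0.306 ] tip [ -1.4 -38.5  83.5] tilt 0.35 F stand [2.1 3.2 0.8] M [ 0.64 -0.22  0.17] w 0.011 q [ 0.2   0.42  1.64 -0.03  0.74  1.66]
```

```bash
for t in .23 .1 0; do python3 go2.py $(python3 -c "import math;print(.6-3*math.sin($t),-38.2,80+3*math.cos($t))") $t|tail -1; done
```

```text
target TCP [0.5347 0.2219 0.3122] d [ 0.721 -0.014  0.099] a [-0.007 -1.145 -0.016]
target TCP [0.5649 0.2259 0.3159] d [ 1.469 -0.015  0.273] a [-0.008 -2.387 -0.015]
target TCP [0.5883 0.229  0.316 ] d [ 2.024 -0.016  0.473] a [-0.009 -3.342 -0.015]
```

play_rows --series '[{"dx": 0.18,"dy": -0.01,"dz": 0.02,"ax": 0,"ay": -0.28,"az": 0,"jaw": 0},{"dx": 0.36,"dy": -0.014,"dz": 0.045,"ax": 0,"ay": -0.57,"az": 0,"jaw": 0},{"dx": 0.54,"dy": -0.014,"dz": 0.07,"ax": 0,"ay": -0.86,"az": 0,"jaw": 0},{"dx": 0.72,"dy": -0.014,"dz": 0.1,"ax": 0,"ay": -1.145,"az": 0,"jaw": 0},{"dx": 0.72,"dy": -0.014,"dz": 0.1,"ax": 0,"ay": -1.145,"az": 0,"jaw": 0}]'

```text
time: 12.65
eef_pos: [0.5348, 0.2218, 0.3118]
tcp_rot: [0.991, 0.065, 0.113, -0.008]
ft_force: [-2.4, 2.3, 3.2]
width: 0.0111
```

```bash
python3 go2.py;for t in  .1 0; do python3 go2.py $(python3 -c "import math;print(.6-3*math.sin($t),-38.2,80+3*math.cos($t))") $t|tail -1; done
```

```text
t 12.65 pos [0.5348 0.2218 0.3118] tip [ -0.6 -38.2  82.4] tilt 0.228 F stand [-2.1  2.6  3.2] M [0.35 0.53 0.01] w 0.0111 q [ 0.19  0.48  1.51 -0.02  0.92  1.64]
target TCP [0.5649 0.2259 0.3159] d [ 0.764 -0.004  0.072] a [-0.006 -1.218 -0.015]
target TCP [0.5883 0.229  0.316 ] d [ 1.34  -0.005  0.202] a [-0.007 -2.173 -0.015]
```

Pin is following with small forces. Continue to upright.

play_rows --series '[{"dx": 0.19,"dy": -0.01,"dz": 0.01,"ax": 0,"ay": -0.3,"az": 0,"jaw": 0},{"dx": 0.38,"dy": -0.02,"dz": 0.03,"ax": 0,"ay": -0.6,"az": 0,"jaw": 0},{"dx": 0.57,"dy": -0.02,"dz": 0.05,"ax": 0,"ay": -0.9,"az": 0,"jaw": 0},{"dx": 0.76,"dy": -0.02,"dz": 0.07,"ax": 0,"ay": -1.22,"az": 0,"jaw": 0},{"dx": 0.76,"dy": -0.02,"dz": 0.07,"ax": 0,"ay": -1.22,"az": 0,"jaw": 0}]'

```text
time: 13.15
eef_pos: [0.5643, 0.2263, 0.3158]
tcp_rot: [0.997, 0.065, 0.049, -0.003]
ft_force: [-5.6, -0.9, 4.8]
width: 0.0111
```

```bash
python3 go2.py;for t in  0; do python3 go2.py $(python3 -c "import math;print(.6-3*math.sin($t),-38.2,80+3*math.cos($t))") $t|tail -1; done
```

```text
t 13.15 pos [0.5643 0.2263 0.3158] tip [ -0.4 -37.6  82.9] tilt 0.099 F stand [-5.7 -0.1  4.8] M [-0.22  1.31  0.02] w 0.0111 q [ 0.19  0.55  1.38 -0.01  1.11  1.63]
target TCP [0.5883 0.229  0.316 ] d [0.601 0.012 0.054] a [-0.003 -0.947 -0.014]
```

play_rows --series '[{"dx": 0.19,"dy": 0,"dz": 0.02,"ax": 0,"ay": -0.31,"az": 0,"jaw": 0},{"dx": 0.39,"dy": 0,"dz": 0.04,"ax": 0,"ay": -0.63,"az": 0,"jaw": 0},{"dx": 0.59,"dy": 0,"dz": 0.05,"ax": 0,"ay": -0.95,"az": 0,"jaw": 0},{"dx": 0.59,"dy": 0,"dz": 0.05,"ax": 0,"ay": -0.95,"az": 0,"jaw": 0}]'

```text
time: 13.55
eef_pos: [0.5878, 0.2294, 0.3161]
tcp_rot: [0.998, 0.065, 0.0, -0.0]
ft_force: [-6.5, -1.0, 3.5]
width: 0.0109
```

```bash
python3 go2.py .6 -38 83 0; python3 look.py w10 wrist 150,0,350,300 2.6
```

```text
t 13.55 pos [0.5878 0.2294 0.3161] tip [  0.2 -37.7  83.1] tilt 0.001 F stand [-6.6 -0.2  3.5] M [-0.37  1.36  0.01] w 0.0109 q [0.19 0.62 1.27 0.   1.25 1.63]
target TCP [0.5883 0.2292 0.316 ] d [0.012 0.007 0.003] a [-0.002 -0.005 -0.013]
13.55 [0.5878 0.2294 0.3161] [ 9.979e-01  6.520e-02  3.000e-04 -1.000e-04] [0.187 0.619 1.269 0.    1.254 1.627] [-6.5 -1.   3.5] 0.010888464591706866
```

View pics/w10.png

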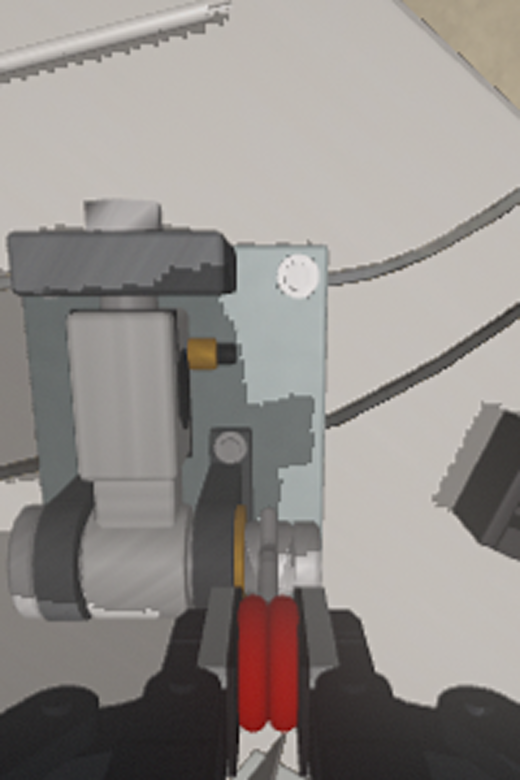

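play_rows --series '[{"dx": 0,"dy": 0,"dz": 0.04,"ax": 0,"ay": 0,"az": 0,"jaw": 0},{"dx": 0,"dy": 0,"dz": 0.08,"ax": 0,"ay": 0,"az": 0,"jaw": 0},{"dx": 0,"dy": 0,"dz": 0.12,"ax": 0,"ay": 0,"az": 0,"jaw": 0}]'

```text
time: 13.9
eef_pos: [0.5877, 0.2295, 0.3133]
tcp_rot: [0.998, 0.065, 0.004, -0.0]
ft_force: [-2.2, 0.3, 10.2]
width: 0.0108
```

```bash
python3 go2.py .6 -38 83 0
```

```text
t 13.9 pos [0.5877 0.2295 0.3133] tip [  1.8 -37.6  80.3] tilt 0.007 F stand [-2.2  0.6 10.2] M [-0.17  0.36 -0.02] w 0.0108 q [ 0.19  0.62  1.27 -0.    1.24  1.63]
target TCP [0.5883 0.2292 0.316 ] d [ 0.015  0.009 -0.066] a [-0.003 -0.071 -0.011]
```

play_rows --series '[{"dx": 0,"dy": 0,"dz": 0.03,"ax": 0,"ay": -0.05,"az": 0,"jaw": 0},{"dx": 0,"dy": 0,"dz": 0.06,"ax": 0,"ay": -0.05,"az": 0,"jaw": 0}]'

```text
time: 14.1
eef_pos: [0.5882, 0.2295, 0.3119]
tcp_rot: [0.998, 0.065, 0.003, -0.0]
ft_force: [2.1, -0.4, 13.3]
width: 0.0112
```

```bash
python3 go2.py .6 -38 83 0;python3 look.py s11 scene 200,110,310,220 5
```

```text
t 14.1 pos [0.5882 0.2295 0.3119] tip [  2.  -37.6  78.8] tilt 0.006 F stand [ 2.1 -0.6 13.3] M [-0.09 -0.38  0.05] w 0.0112 q [0.19 0.62 1.27 0.   1.24 1.63]
target TCP [0.5883 0.2292 0.316 ] d [ 0.002  0.007 -0.102] a [-0.005 -0.058 -0.013]
14.1 [0.5882 0.2295 0.3119] [ 9.979e-01  6.520e-02  3.000e-03 -5.000e-04] [0.187 0.623 1.274 0.    1.239 1.627] [ 2.1 -0.4 13.3] 0.011221588399627292
```

View pics/s11.png

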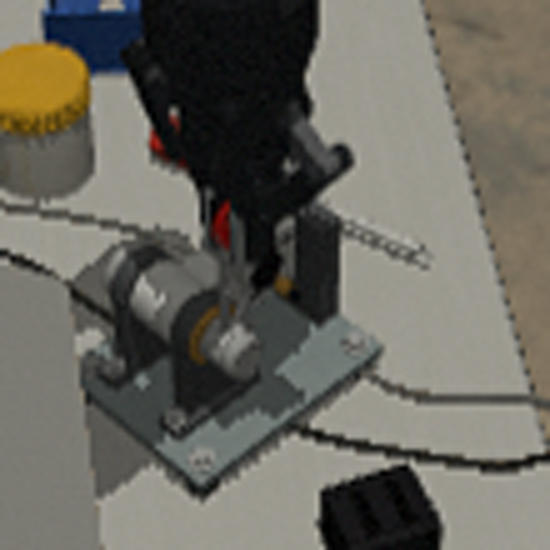

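play_rows --series '[{"dx": 0,"dy": 0,"dz": 0.03,"ax": 0,"ay": -0.05,"az": 0,"jaw": 0},{"dx": 0,"dy": 0,"dz": 0.06,"ax": 0,"ay": -0.05,"az": 0,"jaw": 0}]'

```text
time: 14.35
eef_pos: [0.5886, 0.2294, 0.3103]
tcp_rot: [0.998, 0.065, 0.002, -0.001]
ft_force: [4.0, -0.7, 14.5]
width: 0.0112
```

```bash
python3 go2.py
```

```text
t 14.35 pos [0.5886 0.2294 0.3103] tip [  1.9 -37.6  77.3] tilt 0.004 F stand [ 3.9 -1.2 14.5] M [ 0.05 -0.85  0.  ] w 0.0112 q [0.19 0.63 1.27 0.   1.24 1.63]
```

play_rows --series '[{"dx": 0.01,"dy": 0,"dz": 0.03,"ax": 0,"ay": -0.02,"az": 0,"jaw": 0},{"dx": 0.02,"dy": 0,"dz": 0.06,"ax": 0,"ay": -0.02,"az": 0,"jaw": 0}]'

```text
time: 14.55
eef_pos: [0.5895, 0.2295, 0.3081]
tcp_rot: [0.998, 0.065, 0.001, -0.0]
ft_force: [4.1, 0.6, 13.3]
width: 0.0113
```

play_rows --series '[{"dx": 0,"dy": 0,"dz": 0.03,"ax": 0,"ay": 0,"az": 0,"jaw": 0},{"dx": 0,"dy": 0,"dz": 0.06,"ax": 0,"ay": 0,"az": 0,"jaw": 0}]'

```text
time: 14.75
eef_pos: [0.5894, 0.2295, 0.3048]
tcp_rot: [0.998, 0.065, 0.001, -0.0]
ft_force: [6.5, 0.6, 7.0]
width: 0.0111
```

```bash
python3 go2.py
```

```text
t 14.75 pos [0.5894 0.2295 0.3048] tip [  2.1 -37.6  71.8] tilt 0.002 F stand [ 6.5 -0.3  7. ] M [ 0.15 -1.5  -0.02] w 0.0111 q [0.19 0.63 1.28 0.   1.23 1.63]
```

play_rows --series '[{"dx": 0.02,"dy": 0,"dz": 0.02,"ax": 0,"ay": 0,"az": 0,"jaw": 0},{"dx": 0.03,"dy": 0,"dz": 0.06,"ax": 0,"ay": 0,"az": 0,"jaw": 0}]'

```text
time: 14.95
eef_pos: [0.5904, 0.2297, 0.3022]
tcp_rot: [0.998, 0.065, -0.0, -0.0]
ft_force: [2.6, 0.4, 10.7]
width: 0.0109
```

```bash
python3 go2.py
```

```text
t 14.95 pos [0.5904 0.2297 0.3022] tip [  2.6 -37.6  69.2] tilt -0.0 F stand [ 2.6  0.1 10.7] M [ 0.01 -0.63  0.03] w 0.0109 q [0.19 0.64 1.27 0.   1.23 1.63]
```

play_rows --series '[{"dx": 0.01,"dy": 0,"dz": 0.03,"ax": 0,"ay": 0,"az": 0,"jaw": 0},{"dx": 0.01,"dy": 0,"dz": 0.06,"ax": 0,"ay": 0,"az": 0,"jaw": 0},{"dx": 0.01,"dy": 0,"dz": 0.09,"ax": 0,"ay": 0,"az": 0,"jaw": 0}]'

```text
time: 15.25
eef_pos: [0.5905, 0.2297, 0.2971]
tcp_rot: [0.998, 0.065, -0.002, -0.0]
ft_force: [6.1, 0.3, -2.0]
width: 0.011
```

play_rows --series '[{"dx": 0,"dy": 0,"dz": 0.03,"ax": 0,"ay": 0,"az": 0,"jaw": 0},{"dx": 0,"dy": 0,"dz": 0.06,"ax": 0,"ay": 0,"az": 0,"jaw": 0},{"dx": 0,"dy": 0,"dz": 0.09,"ax": 0,"ay": 0,"az": 0,"jaw": 0}]'

```text
time: 15.55
eef_pos: [0.5905, 0.2297, 0.2928]
tcp_rot: [0.998, 0.065, -0.002, -0.0]
ft_force: [5.4, 0.2, -6.2]
width: 0.0111
```

```bash
python3 go2.py
```

```text
t 15.55 pos [0.5905 0.2297 0.2928] tip [  1.7 -37.6  59.9] tilt -0.005 F stand [ 5.4 -0.5 -6.2] M [ 0.05 -1.3   0.04] w 0.0111 q [0.19 0.65 1.28 0.   1.22 1.63]
```

play_rows --series '[{"dx": 0.01,"dy": 0,"dz": 0.04,"ax": 0,"ay": 0.05,"az": 0,"jaw": 0},{"dx": 0.02,"dy": 0,"dz": 0.08,"ax": 0,"ay": 0.05,"az": 0,"jaw": 0},{"dx": 0.02,"dy": 0,"dz": 0.12,"ax": 0,"ay": 0.05,"az": 0,"jaw": 0},{"dx": 0.02,"dy": 0,"dz": 0.16,"ax": 0,"ay": 0.05,"az": 0,"jaw": 0}]'

```text
time: 15.95
eef_pos: [0.5908, 0.23, 0.2861]
tcp_rot: [0.998, 0.065, -0.003, -0.0]
ft_force: [0.6, -1.5, -0.4]
width: 0.0109
```

play_rows --series '[{"dx": 0,"dy": 0,"dz": 0.04,"ax": 0,"ay": 0,"az": 0,"jaw": 0},{"dx": 0,"dy": 0,"dz": 0.08,"ax": 0,"ay": 0,"az": 0,"jaw": 0}]'

```text
time: 16.15
eef_pos: [0.5908, 0.2301, 0.283]
tcp_rot: [0.998, 0.065, -0.003, -0.0]
ft_force: [-0.7, -0.5, 0.2]
width: 0.0106
```

```bash
python3 go2.py
```

```text
t 16.15 pos [0.5908 0.2301 0.283 ] tip [  2.  -37.3  50.1] tilt -0.005 F stand [-0.7 -0.4  0.2] M [-0.18  0.23  0.02] w 0.0106 q [0.19 0.66 1.29 0.   1.2  1.63]
```

play_rows --series '[{"dx": 0,"dy": 0,"dz": 0.03,"ax": 0,"ay": 0,"az": 0,"jaw": 0},{"dx": 0,"dy": 0,"dz": 0.05,"ax": 0,"ay": 0,"az": 0,"jaw": 0},{"dx": 0,"dy": 0,"dz": 0.05,"ax": 0,"ay": 0,"az": 0,"jaw": 0}]'

```text
time: 16.45
eef_pos: [0.5909, 0.23, 0.2813]
tcp_rot: [0.998, 0.065, -0.002, -0.0]
ft_force: [-2.9, -2.3, 1.9]
width: 0.0112
```

```bash
python3 go2.py; python3 look.py s12 scene 200,110,310,220 5; python3 look.py w12 wrist 150,0,350,300 2.6
```

```text
t 16.45 pos [0.5909 0.23   0.2813] tip [  2.2 -37.3  48.4] tilt -0.005 F stand [-3.2 -1.9  1.9] M [-0.39  0.43 -0.01] w 0.0112 q [0.19 0.66 1.29 0.   1.19 1.63]
16.45 [0.5909 0.23   0.2813] [ 9.979e-01  6.520e-02 -2.400e-03 -2.000e-04] [1.870e-01 6.610e-01 1.292e+00 1.000e-03 1.193e+00 1.626e+00] [-2.9 -2.3  1.9] 0.011188777168914248
16.5 [0.5909 0.23   0.2813] [ 9.979e-01  6.520e-02 -2.400e-03 -2.000e-04] [1.870e-01 6.610e-01 1.292e+00 1.000e-03 1.193e+00 1.626e+00] [-1.9 -2.1  2.3] 0.01081729748794133
```

View pics/s12.png

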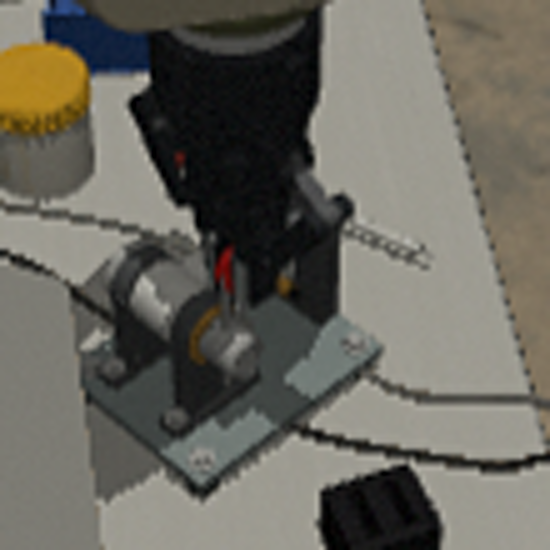

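View pics/w12.png

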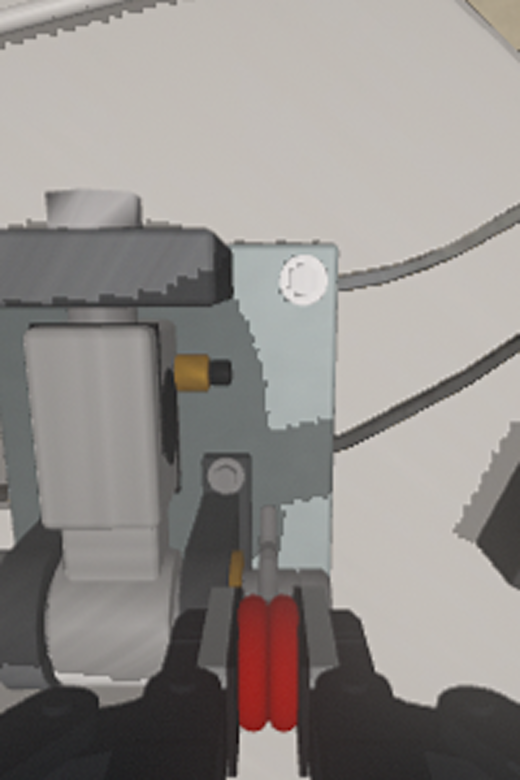

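play_rows --series '[{"dx": 0,"dy": 0,"dz": 0.02,"ax": 0,"ay": 0,"az": 0,"jaw": 0},{"dx": 0,"dy": 0,"dz": 0.04,"ax": 0,"ay": 0,"az": 0,"jaw": 0},{"dx": 0,"dy": 0,"dz": 0.04,"ax": 0,"ay": 0,"az": 0,"jaw": 0}]'

```text
time: 16.85
eef_pos: [0.591, 0.23, 0.2804]
tcp_rot: [0.998, 0.065, -0.002, -0.0]
ft_force: [-3.2, -3.1, 8.6]
width: 0.0113
```

play_rows --series '[{"dx": 0,"dy": 0,"dz": -0.03,"ax": 0,"ay": 0,"az": 0,"jaw": 0},{"dx": 0,"dy": 0,"dz": -0.03,"ax": 0,"ay": 0,"az": 0,"jaw": 20},{"dx": 0,"dy": 0,"dz": -0.03,"ax": 0,"ay": 0,"az": 0,"jaw": 35},{"dx": 0,"dy": 0,"dz": -0.03,"ax": 0,"ay": 0,"az": 0,"jaw": 40},{"dx": 0,"dy": 0,"dz": -0.03,"ax": 0,"ay": 0,"az": 0,"jaw": 40}]'

```text
time: 17.35
eef_pos: [0.591, 0.2301, 0.2806]
tcp_rot: [0.998, 0.065, -0.002, -0.0]
ft_force: [0.6, -0.3, 0.5]
width: 0.0343
```

play_rows --series '[{"dx": 0,"dy": 0,"dz": -0.3,"ax": 0,"ay": 0,"az": 0,"jaw": 40},{"dx": 0,"dy": 0,"dz": -1.0,"ax": 0,"ay": 0,"az": 0,"jaw": 40},{"dx": 0,"dy": 0,"dz": -2.0,"ax": 0,"ay": 0,"az": 0,"jaw": 40},{"dx": -0.8,"dy": 0,"dz": -2.5,"ax": 0,"ay": 0,"az": 0,"jaw": 40},{"dx": -1.6,"dy": 0,"dz": -2.5,"ax": 0,"ay": 0,"az": 0,"jaw": 40}]'

```text
time: 17.85
eef_pos: [0.5274, 0.2215, 0.3849]
tcp_rot: [0.998, 0.065, 0.001, -0.001]
ft_force: [0.0, 0.1, -0.1]
width: 0.0341
```

play_rows --series '[{"dx": -0.6,"dy": 0,"dz": 0,"ax": 0,"ay": 0,"az": 0,"jaw": 40},{"dx": -0.6,"dy": 0,"dz": 0,"ax": 0,"ay": 0,"az": 0,"jaw": 40},{"dx": -0.6,"dy": 0,"dz": 0,"ax": 0,"ay": 0,"az": 0,"jaw": 40},{"dx": -0.6,"dy": 0,"dz": 0,"ax": 0,"ay": 0,"az": 0,"jaw": 40}]'

```text
time: 18.25
eef_pos: [0.5048, 0.2185, 0.3815]
tcp_rot: [0.998, 0.065, -0.002, -0.0]
ft_force: [0.0, -0.2, 0.1]
width: 0.0341
```

```bash
python3 go2.py; python3 look.py s13 scene 200,110,310,220 5; python3 look.py w13 wrist 180,60,330,200 5
python3 - <<'E'
from h import *
a=np.radians(7.55); ex=np.array([np.cos(a),np.sin(a),0]); ey=np.array([-np.sin(a),np.cos(a),0]); O=np.array([.5723,.2654,0])
c=pickle.load(open('pics/w13.pkl','rb')); W=cloud(c,wristT(c,c['s'])); P=W-O; sx=P@ex; sy=P@ey; z=W[...,2]
hsv=cv2.cvtColor(c['frame'],cv2.COLOR_RGB2HSV); red=(hsv[...,1]>150)&((hsv[...,0]<8)|(hsv[...,0]>172))&(abs(sx)<.05)&(abs(sy+.04)<.03)
print(red.sum(),[np.percentile(q[red],[1,50,99]).round(4) for q in (sx,sy,z)], cv2.minAreaRect(np.stack([sx[red],sy[red]],1).astype(np.float32)))
m=(abs(sx)<.01)&(z>.085)&(z<.12)&(sy>0)&(sy<.08);print('head y',np.percentile(sy[m],[98,99,99.8]))
E
```

```text
t 18.25 pos [0.5048 0.2185 0.3815] tip [-84.4 -37.3 148.5] tilt -0.004 F stand [-0.  -0.2  0.1] M [ 0.01 -0.03  0.03] w 0.0341 q [0.2  0.39 1.46 0.   1.3  1.64]
18.25 [0.5048 0.2185 0.3815] [ 9.979e-01  6.510e-02 -1.900e-03 -4.000e-04] [1.950e-01 3.870e-01 1.456e+00 1.000e-03 1.302e+00 1.636e+00] [ 0.  -0.2  0.1] 0.034123940181549635
18.3 [0.5049 0.2185 0.3812] [ 9.979e-01  6.500e-02 -2.100e-03 -3.000e-04] [1.950e-01 3.870e-01 1.456e+00 1.000e-03 1.302e+00 1.636e+00] [-0.9 -0.6  0.8] 0.03437545114250683
521 [array([0.0001, 0.012 , 0.0243]), array([-0.0437, -0.0377, -0.0324]), array([0.1302, 0.1375, 0.1403])] ((0.012325041927397251, -0.038135990500450134), (0.011545967310667038, 0.024605249986052513), 89.20872497558594)
head y [0.03648162 0.03695997 0.03746784]
```

View pics/s13.png

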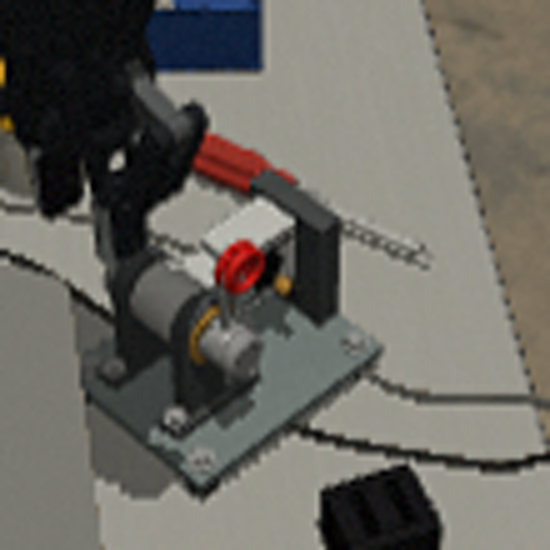

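View pics/w13.png

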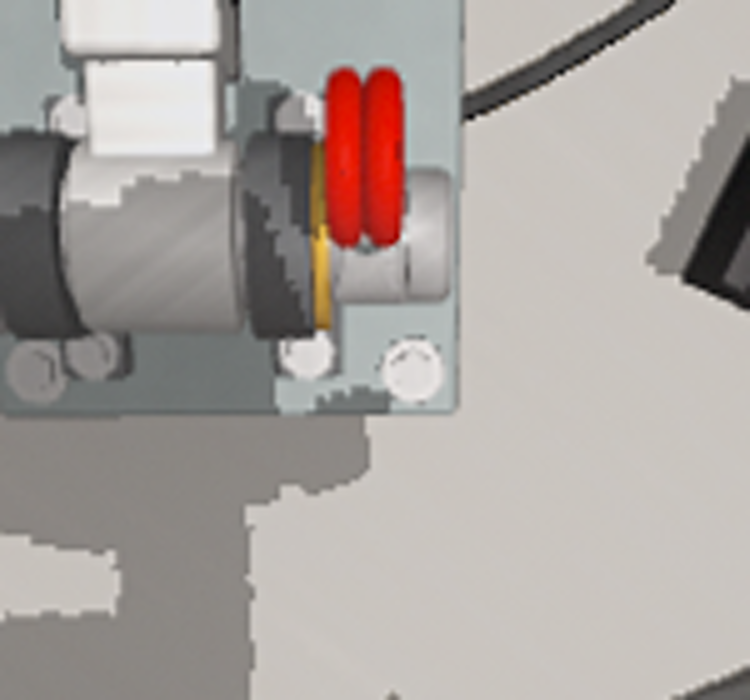

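```bash
python3 -c "
from workcell import r
print(r.job_done())"
```

```text
the job is handed in; nothing more can be done
None
```

The pin is home and the R-clip is seated through it. I handed the job in at about 18.3 s of the 72 s allowed; the hand-in gave no verdict.

**Pin:** I pushed the head in with closed fingers. It slid at 5–6 N to the hard stop, and the most I read was about 14 N. The last picture puts the head's outer face at y ≈ +37 mm, which is where it should be when home.

**Clip:** The cross-hole leaned about 0.5 rad towards the robot. I entered it with the leg tilted 0.35 rad, reading 1–3 N on the way in, then turned clip and pin upright together. Pressing down took up to about 15 N before the bent leg pulled the clip down by itself. It met resistance again at the seat (about 9 N), so I backed off 1 mm and let go.

**Last checks:**
- **Height:** the coil's centre is about 125 mm up, against 125.5 mm expected, after allowing for a depth reading that runs about 2 mm high.
- **Sideways:** the coil is about 11 mm beside the pin axis, against 10.5 mm.
- **Square across the pin:** within about 1°.
- **Clear of the robot:** the gripper is away and the wrist force is about zero.

**Less certain:**
- The bent leg's closing was judged from the force pattern and the seat height; I could not see it directly.
- I did not measure the bystanders again; the gripper never worked near them.
- The different camera views disagreed by 1–2 mm, so I averaged them.

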